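# Snug the filter housing's cover down crosswise

### The job

The square cover of the filter housing lies loose on its gasket under four crank nuts: snug it down evenly, always going from one nut to the one diagonally opposite and then to the other pair. First turn every crank about an eighth of a turn clockwise, then go round crosswise again and turn each until it comes up firm with the cover fully home on the metal all round, snug but not forced. Leave the cranks so, and do not disturb the things round about.

Things in the scene. Friction and masses are not known exactly. Their poses are not given: they have to be found in the camera images.
- housing: Steel filter housing, 148 x 148 x 34 mm, fixed to the bench. Origin: centre of its underside; z up; x points to the side with the brass hose spigot (away from the robot within 0.3 rad). Upright studs with crank nuts at x, y = +-50 mm; 1 and 3 are diagonally opposite, so are 2 and 4. Its top face, 34 mm up, is the metal seat; a rubber gasket stands 8 mm proud of it.
- cover: Aluminium cover, 140 x 140 x 12 mm, with a round boss and brass port on top (34 mm high in all), guided by the studs. It can sink and tilt. Origin: centre of its underside, 42 mm above the bench at first (resting on the gasket), 34 mm when fully home, metal on metal and firm. The gasket pushes back with about 12 N at each corner when home.
- crank_1 (a joint): Angle (rad) of crank 1, on the stud at (+50, +50) mm in the housing's frame; grows clockwise seen from above (tightening); starts at 0 to 0.2, stays where left. At 0 it points 0.8 rad counter-clockwise of straight outward from the housing's centre. Thread drag: 4.5 N at the knob, 6 to 9 N on the squeezed gasket, then rising steeply as that corner meets metal.
- knob_1 (a point): Centre of the upright round black knob on the end of crank 1: 16 mm across, straight-sided for 29 mm of height, its top 18 mm above this point; 45 mm from the stud's axis. 99 mm above the bench at crank angle 0, 8 mm lower per rad. The crank arm, 12 mm wide, runs inward from under it, upper face 19 mm below this point. 12 to 15 N here, square to the arm, is snug; over 19 N overtightens.
- corner_1 (a point): Point on the cover's underside by crank 1, at (+70, +70) mm from the cover's centre: 42 mm above the bench at first, 34 mm when home.
- nut_1: Nut of crank 1, quick-acting, a steel disc 21 mm across under the crank's hub. Origin: centre of its underside, 63 mm above the bench at crank angle 0, 8 mm lower per rad. It presses the cover through a washer; the washers differ in height by up to 5 mm, so it touches at 0.3 to 0.9 rad and comes up firm, this corner home, anywhere from 1.3 to 2.0 rad: the end must be felt.
- crank_2 (a joint): Angle (rad) of crank 2, on the stud at (-50, +50) mm in the housing's frame; grows clockwise seen from above (tightening); starts at 0 to 0.2, stays where left. At 0 it points 0.8 rad counter-clockwise of straight outward from the housing's centre. Thread drag: 4.5 N at the knob, 6 to 9 N on the squeezed gasket, then rising steeply as that corner meets metal.
- knob_2 (a point): Centre of the upright round black knob on the end of crank 2: 16 mm across, straight-sided for 29 mm of height, its top 18 mm above this point; 45 mm from the stud's axis. 99 mm above the bench at crank angle 0, 8 mm lower per rad. The crank arm, 12 mm wide, runs inward from under it, upper face 19 mm below this point. 12 to 15 N here, square to the arm, is snug; over 19 N overtightens.
- corner_2 (a point): Point on the cover's underside by crank 2, at (-70, +70) mm from the cover's centre: 42 mm above the bench at first, 34 mm when home.
- nut_2: Nut of crank 2, quick-acting, a steel disc 21 mm across under the crank's hub. Origin: centre of its underside, 63 mm above the bench at crank angle 0, 8 mm lower per rad. It presses the cover through a washer; the washers differ in height by up to 5 mm, so it touches at 0.3 to 0.9 rad and comes up firm, this corner home, anywhere from 1.3 to 2.0 rad: the end must be felt.
- crank_3 (a joint): Angle (rad) of crank 3, on the stud at (-50, -50) mm in the housing's frame; grows clockwise seen from above (tightening); starts at 0 to 0.2, stays where left. At 0 it points 0.8 rad counter-clockwise of straight outward from the housing's centre. Thread drag: 4.5 N at the knob, 6 to 9 N on the squeezed gasket, then rising steeply as that corner meets metal.
- knob_3 (a point): Centre of the upright round black knob on the end of crank 3: 16 mm across, straight-sided for 29 mm of height, its top 18 mm above this point; 45 mm from the stud's axis. 99 mm above the bench at crank angle 0, 8 mm lower per rad. The crank arm, 12 mm wide, runs inward from under it, upper face 19 mm below this point. 12 to 15 N here, square to the arm, is snug; over 19 N overtightens.
- corner_3 (a point): Point on the cover's underside by crank 3, at (-70, -70) mm from the cover's centre: 42 mm above the bench at first, 34 mm when home.
- nut_3: Nut of crank 3, quick-acting, a steel disc 21 mm across under the crank's hub. Origin: centre of its underside, 63 mm above the bench at crank angle 0, 8 mm lower per rad. It presses the cover through a washer; the washers differ in height by up to 5 mm, so it touches at 0.3 to 0.9 rad and comes up firm, this corner home, anywhere from 1.3 to 2.0 rad: the end must be felt.
- crank_4 (a joint): Angle (rad) of crank 4, on the stud at (+50, -50) mm in the housing's frame; grows clockwise seen from above (tightening); starts at 0 to 0.2, stays where left. At 0 it points 0.8 rad counter-clockwise of straight outward from the housing's centre. Thread drag: 4.5 N at the knob, 6 to 9 N on the squeezed gasket, then rising steeply as that corner meets metal.
- knob_4 (a point): Centre of the upright round black knob on the end of crank 4: 16 mm across, straight-sided for 29 mm of height, its top 18 mm above this point; 45 mm from the stud's axis. 99 mm above the bench at crank angle 0, 8 mm lower per rad. The crank arm, 12 mm wide, runs inward from under it, upper face 19 mm below this point. 12 to 15 N here, square to the arm, is snug; over 19 N overtightens.
- corner_4 (a point): Point on the cover's underside by crank 4, at (+70, -70) mm from the cover's centre: 42 mm above the bench at first, 34 mm when home.
- nut_4: Nut of crank 4, quick-acting, a steel disc 21 mm across under the crank's hub. Origin: centre of its underside, 63 mm above the bench at crank angle 0, 8 mm lower per rad. It presses the cover through a washer; the washers differ in height by up to 5 mm, so it touches at 0.3 to 0.9 rad and comes up firm, this corner home, anywhere from 1.3 to 2.0 rad: the end must be felt.
- cell_jar: Bystander: small white capped jar, 27 mm across, 51 mm high, beside the housing. Origin: underside.
- coverslips: Bystander: small square carton 46 x 46 x 19 mm in front of the housing. Origin: underside.
- forceps: Bystander: steel forceps, 129 mm long, lying on the bench. Origin: underside.
- iodine: Bystander: brown dropper bottle, 38 mm across, 107 mm high, at the right. Origin: underside.

How it is judged:
By the outcome, as a careful person would: the job done as asked, in the order asked, and still so for the second after the job is handed in, with the robot touching nothing.
It also fails if it takes over 72 s, if anything falls off the work surface, if the arm or the gripper's body presses on something with over 40 N, if the wrist force passes 120 N, or if a joint passes its speed limit or range.

### The arm

A 7-joint arm with a two-finger parallel gripper is mounted at the origin on the work surface; the furniture and walls round the work are solid. World frame = base frame: x ahead of the robot, y to its left, z up, the work surface at z = 0. Lengths are in mm, angles in rad, forces in N, time in s.
With the tool pointing down it reaches from about 400 to 875 mm from the base axis. Payload 4.4 kg.
Tool frame: the origin (TCP) lies on the centre line of the jaws, within the pads' length; the fingertips stand 25 mm ahead of it and the grasp point (between the pads) lies 6 mm ahead of it (ctrl.finger_overhang is the distance from the TCP to the fingertips, in mm); z points along the fingers, y is the line along which they close (so a half turn about z gives the same grasp; the last joint's range is limited). The gripper opens to 85 mm and grips with 20 to 120 N. Pads are 22 mm wide; open, the fingers measure 114 mm over their backs; the gripper's body (76 mm by 85 mm) begins 54 mm behind the grasp point. The pads swing forward as they close: fully open they stand 13 mm farther back than shut.
Start: joints at [-1.237, 0.628, 0.038, 1.517, -0.027, 0.996, -0.02], TCP at [252.981, 598.764, 256.313] pointing down, gripper open.
Joint ranges: [-3.06, 3.06], [-0.37, 2.12], [-1.25, 1.32], [0.18, 2.47], [-1.1, 4.24], [0.23, 1.98], [-2.94, 2.94]. Speed limits (rad/s): [2.57, 2.57, 3.14, 3.14, 3.14, 3.14, 3.14].

### API

Orientations are given as [roll, pitch, yaw] about the fixed x, y, z axes, in that order (R = Rz(yaw) Ry(pitch) Rx(roll)).
In Python, from cell import ctrl gives the robot as it stands. The module is installed in compiled form; this text tells all that it offers.
- The arm moves only by the tool play_rows, never from a script. Its argument "targets" is a list of rows, each a list of 5 numbers: the closure, from 0 (fully open) to 1 (shut), then the shift along the tool's x, y, z in cm, then the turn about the tool's z in degrees. In form: [[gripper, dx, dy, dz, spin], ...]. A call has 1 to 10 rows; each row is the pose to reach, as a shift and turn from the pose commanded when the call began, along the tool's axes at that moment; what a row does not reach only later rows make up. A row lasts 1/10 s, in which the tool goes at most 50 mm and 8.59 degrees, less where a joint would pass 70% of its speed; a pose out of reach is approached as far as the arm can. A call with a gripper value outside its range is refused whole. The fingers move at their own pace and stop on an object; the grip force is fixed at half the most. Time passes only in rows, so rows that repeat a pose let the fingers close. It gives the time, the measured TCP pose, the force, the opening and the grip force at its end, in the units of the state.
- ctrl.read_state(): the state, without advancing time (a new reading comes with each control period).
- ctrl.get_image(name): name is "side" or "top" or "wrist"; returns (picture, depth): 400x640x3 uint8, red, green, blue; 400x640 float32, mm along the optical axis (not along the pixel's ray), 0 where there is no reading.
- ctrl.calibration(name): a dict with "vfov" (degrees; the focal length in pixels is half the picture's height over the tangent of half this angle, whatever the lens; pixels are square), "cx", "cy" (the principal point, pixels), "k1" (the pictures are not rectified: a ray, as slopes to the right and down, at radius r is drawn at 1 + k1 r^2 times it, then the intrinsics apply), "extrinsics" (4x4, takes a point from camera to world coordinates); the wrist camera has in their place "mount" (4x4, takes a point from camera to tool coordinates, whose origin is the TCP and whose axes are the flange's). Camera axes: x right, y down, z forward; pixel columns grow to the right and rows downward; lengths in mm; the calibration is good to about 2 mm. A picture is of the moment at which its call begins: read the wrist's pose just before it. calibration takes no time and is no camera call.
- ctrl.finish_job(): hands the job in; it is judged then, once.
Trained networks look in the newest picture that a camera, given by its name, has taken for a name from the list of things; names that differ only in an ending like _2 or _b are one class to them, and where a whole thing is asked for, a point or a joint stands for the part that bears it (a point fixed in the world has none). Each returns a list of dicts, best first, with "confidence" (0 to 1); they miss things now and then, are a little off and sometimes report something else, mostly with a low value. They report only what shows in the picture. A call takes as long as a camera call.
- ctrl.search_frame(camera, name): "bbox" ([left, top, right, bottom] in pixels, round what is visible of it).
- ctrl.trace(camera, name): "pixels" (400x640 bool, what is visible of it) and "bbox" ([left, top, right, bottom] in pixels, round what is visible of it).
The state is a dict: "clock": time; "qpos": joint angles; "qd": joint speeds; "tau": joint torques, N m; "eef_pos": TCP position; "tool_rot": TCP orientation; "force": force on the tool from outside, world axes, zero at the start; "torque": the same for the moment, N m; "width": finger opening in mm; "gripper_force": force on a finger pad.
Only numpy, scipy, OpenCV 4.12 (cv2) and the standard library are available. Lean on these libraries where they do the work, as an engineer would, in place of code of your own. Each camera call takes 0.05 s, during which the arm holds its last target. There are 200 camera calls.

## Working session

There is one attempt and no reset: what is moved stays moved. The work goes in short steps, Python scripts to look and compute and a tool call to move; the robot and the scene stay as the last step left them, time stands still between calls to the robot, and variables do not carry over. Pictures are saved under pics/ and viewed, at most 10 in all, crops included, and the job is handed in when it is done.

Besides the shell and the picture viewer there is one more tool, called after ">>>" as a command line: name --pt "numbers of a row" for each row, then --argument value for the rest. play_rows: Moves the arm, as the interface text tells. Its arguments: {"type":"object","properties":{"targets":{"type":"array"}},"required":["targets"]}

```bash
mkdir -p pics; cat > h.py <<'E'
import numpy as np, cv2
from cell import ctrl
from scipy.spatial.transform import Rotation as R
def K(c):
    f=200/np.tan(np.radians(c['vfov'])/2); return f
def ray(c,u,v):
    f=K(c); d=np.stack([(np.asarray(u,float)-c['cx'])/f,(np.asarray(v,float)-c['cy'])/f],-1)
    s=d.copy()
    for _ in range(10): s=d/(1+c['k1']*(s**2).sum(-1,keepdims=True))
    return np.concatenate([s,np.ones(s.shape[:-1]+(1,))],-1)
def T(name,st=None):
    c=ctrl.calibration(name)
    if 'extrinsics' in c: return c,np.array(c['extrinsics'])
    M=np.eye(4); M[:3,:3]=R.from_euler('xyz',st['tool_rot']).as_matrix(); M[:3,3]=st['eef_pos']
    return c,M@np.array(c['mount'])
def world(c,E,u,v,d):
    return (ray(c,u,v)*np.asarray(d)[...,None])@E[:3,:3].T+E[:3,3]
def atz(c,E,u,v,z):
    r=ray(c,u,v)@E[:3,:3].T; t=(z-E[2,3])/r[...,2]; return E[:3,3]+r*t[...,None]
def proj(c,E,p):
    q=(np.asarray(p)-E[:3,3])@E[:3,:3]; s=q[...,:2]/q[...,2:]; s=s*(1+c['k1']*(s**2).sum(-1,keepdims=True))
    return s*K(c)+[c['cx'],c['cy']]
E
python3 - <<'E'
from h import *
st=ctrl.read_state(); print({k:np.round(v,3) for k,v in st.items()})
for n in ['top','side']:
    im,d=ctrl.get_image(n); cv2.imwrite(f'pics/{n}0.png',im[...,::-1]); c,E=T(n); print(n,c['vfov'],c['k1'],np.round(E,2).tolist())
    for t in ['housing','cover','crank_1','knob_1','nut_1','cell_jar','coverslips','forceps','iodine']:
        for r in ctrl.trace(n,t)[:5]:
            m=r['pixels']&(d>0); v,u=np.nonzero(m)
            p=world(c,E,u,v,d[v,u]) if len(u) else np.zeros((1,3))
            print(t,round(r['confidence'],2),np.round(r['bbox']).tolist(),len(u),np.round(np.median(p,0)).tolist(),'zmax',np.round(np.percentile(p[:,2],95)))
print(ctrl.finger_overhang, ctrl.calibration('wrist'))
E
```

```text
{'clock': np.float64(0.0), 'qpos': array([-1.237,  0.629,  0.038,  1.518, -0.027,  0.996, -0.02 ]), 'qd': array([-0.001,  0.   , -0.   ,  0.002,  0.002, -0.001,  0.001]), 'tau': array([-0.0000e+00, -5.6342e+01,  1.2270e+00, -1.9344e+01,  1.1000e-02,
        1.1000e-02,  0.0000e+00]), 'eef_pos': array([252.755, 598.197, 255.364]), 'tool_rot': array([-3.14 ,  0.   ,  2.742]), 'force': array([0.665, 0.094, 0.42 ]), 'torque': array([ 0.022,  0.051, -0.036]), 'gripper_force': np.float64(0.0), 'width': np.float64(85.498)}
top 50.714298251087826 -0.07945453380344532 [[0.03, -0.98, 0.2, 228.17], [-1.0, -0.03, 0.01, -50.01], [-0.0, -0.21, -0.98, 1219.39], [0.0, 0.0, 0.0, 1.0]]
cover 0.68 [322.0, 153.0, 373.0, 202.0] 2052 [525.0, -97.0, 54.0] zmax 61.0
crank_1 0.63 [370.0, 193.0, 382.0, 198.0] 50 [473.0, -187.0, 100.0] zmax 117.0
crank_1 0.55 [327.0, 194.0, 326.0, 211.0] 62 [449.0, -46.0, 81.0] zmax 116.0
knob_1 0.67 [361.0, 196.0, 382.0, 201.0] 109 [474.0, -176.0, 79.0] zmax 116.0
knob_1 0.65 [360.0, 141.0, 370.0, 164.0] 70 [611.0, -147.0, 82.0] zmax 116.0
knob_1 0.5 [307.0, 154.0, 333.0, 167
[... 2129 characters left out ...]

coverslips 0.35 [301.0, 189.0, 397.0, 268.0] 3367 [507.0, -144.0, 54.0] zmax 100.0
forceps 0.71 [289.0, 296.0, 311.0, 330.0] 207 [303.0, -296.0, 6.0] zmax 11.0
iodine 0.94 [434.0, 248.0, 456.0, 297.0] 688 [603.0, -372.0, 50.0] zmax 97.0
25.0 {'vfov': 67.30862538480405, 'cx': 321.6067869837936, 'cy': 197.3885785039831, 'k1': -0.020907670285544924, 'mount': array([[ 5.24200561e-04, -9.55052234e-01, -2.96437102e-01,
         7.46260762e+01],
       [ 9.99999764e-01,  6.32260959e-04, -2.68663414e-04,
        -3.24327009e-01],
       [ 4.44013201e-04, -2.96436891e-01,  9.55052340e-01,
        -1.18178536e+02],
       [ 0.00000000e+00,  0.00000000e+00,  0.00000000e+00,
         1.00000000e+00]])}
```

```bash
python3 - <<'E'
import cv2,numpy as np
a=cv2.imread('pics/top0.png');b=cv2.imread('pics/side0.png')
c=cv2.resize(a[120:260,270:470],(800,560),interpolation=3)[:560,:]
x=np.hstack([cv2.resize(a,(400,250)),cv2.resize(b,(400,250))])
y=np.hstack([cv2.resize(a[130:250,280:400],(400,350),interpolation=2),cv2.resize(b[170:280,290:410],(400,350),interpolation=2)])
cv2.imwrite('pics/m0.png',np.vstack([x,y]))
E
```

```text
(no output)
```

View pics/m0.png

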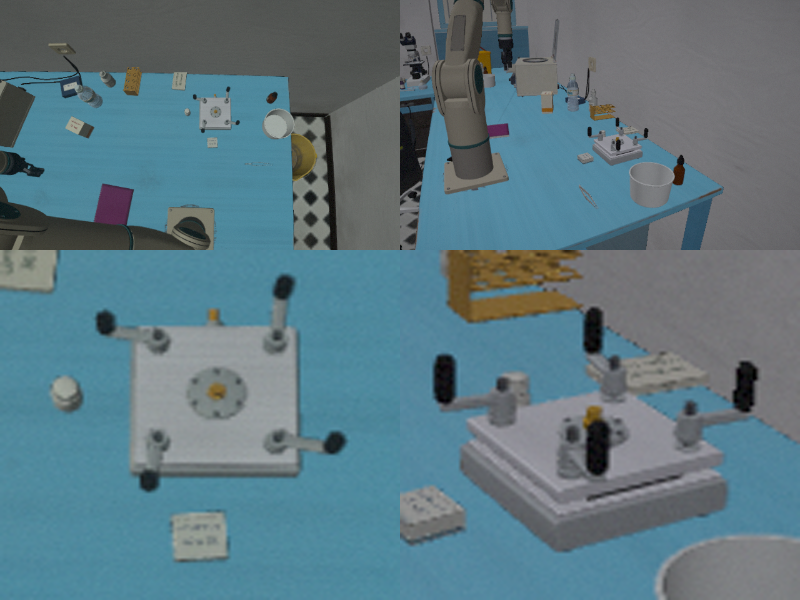

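>>> play_rows --pt "0.7 -3 -3 -4.5 5" --pt "0.7 -52.1 -53.5 -4.5 78" --pt "0.7 -52.1 -53.5 -4.5 78" --pt "0.7 -52.1 -53.5 -4.5 78" --pt "0.7 -52.1 -53.5 -4.5 78" --pt "0.7 -52.1 -53.5 -4.5 78" --pt "0.7 -52.1 -53.5 -4.5 78" --pt "0.7 -52.1 -53.5 -4.5 78" --pt "0.7 -52.1 -53.5 -4.5 78" --pt "0.7 -52.1 -53.5 -4.5 78"

```text
clock: 2.0
eef_pos: [429.8, 146.0, 298.5]
tool_rot: [3.141, -0.001, 1.376]
force: [1.7, 0.6, 0.0]
width: 25.9
gripper_force: 0.0
```

>>> play_rows --pt "0.7 -22.1 14 0 0" --pt "0.7 -22.1 14 0 0" --pt "0.7 -22.1 14 0 0" --pt "0.7 -22.1 14 0 0" --pt "0.7 -22.1 14 0 0" --pt "0.7 -22.1 14 0 0" --pt "0.7 -22.1 14 0 0" --pt "0.7 -22.1 14 0 0"

```text
clock: 2.8
eef_pos: [524.5, -94.3, 297.8]
tool_rot: [-3.14, -0.001, 1.381]
force: [-0.2, 0.8, 0.0]
width: 25.7
gripper_force: 0.0
```

```bash
python3 - <<'E'
from h import *
st=ctrl.read_state(); print(st['clock'],np.round(st['eef_pos'],1),np.round(st['tool_rot'],3),np.round(st['force'],2),st['width'],np.round(st['qpos'],2))
im,d=ctrl.get_image('wrist'); cv2.imwrite('pics/w0.png',im[...,::-1]); np.save('d0.npy',d)
import pickle; pickle.dump(st,open('s0.pkl','wb'))
c,E=T('wrist',st)
for t in ['knob_1','cover','housing']:
    for r in ctrl.trace('wrist',t)[:5]:
        m=r['pixels']&(d>0); v,u=np.nonzero(m)
        p=world(c,E,u,v,d[v,u]); k=p[:,2]>np.percentile(p[:,2],98)-5
        print(t,round(r['confidence'],2),np.round(r['bbox']).tolist(),len(u),np.round(np.median(p,0),1).tolist(),'top',np.round(np.percentile(p[:,2],98)),np.round(p[k].mean(0),1),k.sum())
# dark high points clusters
v,u=np.nonzero(d>0); p=world(c,E,u,v,d[v,u]); 
k=(p[:,2]>104)&(p[:,2]<122)&(im[v,u].max(1)<90)
m=np.zeros(d.shape,np.uint8); m[v[k],u[k]]=1
n,l,s,ce=cv2.connectedComponentsWithStats(m)
L=l[v,u]
for i in range(1,n):
    if s[i,4]>80: print(s[i,4],ce[i].round(),p[L==i].mean(0).round(1),((p[L==i].max(0)+p[L==i].min(0))/2).round(1),np.ptp(p[L==i],0).round(1))
k=(p[:,2]>51)&(p[:,2]<57)&(abs(p[:,0]-525)<110)&(abs(p[:,1]+98)<110)
print(cv2.minAreaRect(p[k][:,:2].astype(np.float32)), np.median(p[k],0))
E
```

```text
2.8 [524.5 -94.3 297.8] [-3.140e+00 -1.000e-03  1.381e+00] [-0.22  0.83  0.02] 25.707342776672476 [-0.22  0.45  0.5   1.8  -0.26  0.96  0.21]
knob_1 0.91 [289.0, 212.0, 301.0, 276.0] 361 [481.9, -164.9, 80.1] top 116.0 [ 482.  -188.2  119.6] 32
knob_1 0.6 [366.0, 196.0, 434.0, 221.0] 764 [616.2, -145.9, 81.6] top 117.0 [ 626.4 -149.6  115.3] 155
knob_1 0.59 [216.0, 134.0, 285.0, 157.0] 804 [451.1, -44.4, 81.5] top 117.0 [436.4 -42.8 115.4] 179
knob_1 0.56 [353.0, 68.0, 377.0, 127.0] 768 [582.9, -20.4, 79.9] top 117.0 [586.6  -2.3 115.1] 198
knob_1 0.33 [298.0, 48.0, 320.0, 76.0] 478 [535.3, 29.0, 51.5] top 53.0 [535.1  31.7  51.9] 345
cover 0.69 [256.0, 103.0, 391.0, 233.0] 11148 [531.7, -91.9, 54.6] top 62.0 [530.7 -97.4  61.3] 1439
housing 0.75 [218.0, 67.0, 428.0, 278.0] 14896 [533.9, -88.4, 54.9] top 115.0 [544.7 -64.8 114.9] 605
3971 [531. 163.] [ 740.9 -127.   113.2] [ 740.7 -161.7  113. ] [  4.  394.1  18. ]
232 [367.  75.] [586.3  -2.5 114.4] [587.1  -2.5 111. ] [15.3 14.6 13.3]
210 [226. 147.] [437.5 -42.7 114.1] [436.5 -42.9 111.8] [13.7 15.2 14.5]
191 [423. 211.] [ 625.6 -148.5  113.7] [ 626.3 -149.6  111. ] [14.3 14.4 13.7]
((531.2064208984375, -97.57128143310547), (139.97125244140625, 139.78054809570312), 1.2984769344329834) [531.98891222 -88.9814732   54.49497204]
```

View pics/w0.png

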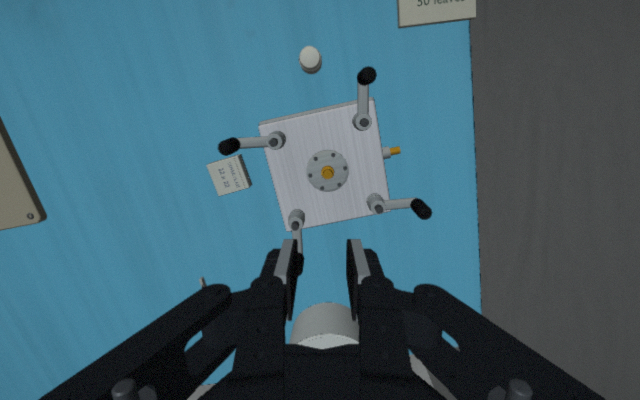

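>>> play_rows --pt "0.67 5 2.2 5 -2.7" --pt "0.67 10.2 4.35 10 -2.7" --pt "0.67 10.2 4.35 14.8 -2.7" --pt "0.67 10.2 4.35 14.8 -2.7" --pt "0.67 10.2 4.35 14.8 -2.7" --pt "0.67 10.2 4.35 14.8 -2.7" --pt "0.67 10.2 4.35 14.8 -2.7"

```text
clock: 3.7
eef_pos: [587.8, -5.0, 152.3]
tool_rot: [3.138, 0.0, 1.427]
force: [0.9, -0.5, -0.1]
width: 28.7
gripper_force: 0.0
```

```bash
python3 - <<'E'
from h import *
import pickle
st=pickle.load(open('s0.pkl','rb')); d=np.load('d0.npy'); im=cv2.imread('pics/w0.png')
c,E=T('wrist',st)
s=ctrl.read_state(); print(s['clock'],np.round(s['eef_pos'],1),np.round(s['tool_rot'],4),np.round(s['force'],2),np.round(s['qpos'],2))
v,u=np.nonzero(d>0); p=world(c,E,u,v,d[v,u])
k=(p[:,2]>51)&(p[:,2]<57)&(abs(p[:,0]-531)<80)&(abs(p[:,1]+98)<80)
q=p[k][:,:2]-[531.2,-97.6]
# side lines: quantile edges by bins
for ax in (0,1):
    o=1-ax
    for sg in (-1,1):
        X=[];Y=[]
        for b in range(-55,56,5):
            w=q[abs(q[:,o]-b)<2.5]
            if len(w)>5: X.append(b);Y.append(sg*(sg*w[:,ax]).max())
        f=np.polyfit(X,Y,1); r=np.array(Y)-np.polyval(f,X); g=abs(r)<2; f=np.polyfit(np.array(X)[g],np.array(Y)[g],1); print(ax,sg,f.round(4))
E
```

```text
3.7 [587.8  -5.  152.3] [3.1383e+00 4.0000e-04 1.4265e+00] [ 0.91 -0.55 -0.11] [-0.28  0.7   0.39  1.8  -0.38  0.71  0.17]
0 -1 [-2.06000e-02 -6.96997e+01]
0 1 [-1.22000e-02  6.94783e+01]
1 -1 [-9.00000e-04 -6.83645e+01]
1 1 [2.31000e-02 6.96998e+01]
```

```bash
cat > p.py <<'E'
from h import *
import json,sys
C=np.array([531.2,-97.6]); Y=.02
OUT={1:.785,2:2.356,3:-2.356,4:-.785}; S={1:(50,50),2:(-50,50),3:(-50,-50),4:(50,-50)}
FL={1:0,2:0,3:np.pi,4:np.pi}
def stud(i):
    x,y=S[i]; return C+np.array([x*np.cos(Y)-y*np.sin(Y),x*np.sin(Y)+y*np.cos(Y)])
def phi(i,th): return OUT[i]+.8-th+Y
def pose(i,th,lead,up=0,r=45):   # up: above working height
    f=phi(i,th); xy=stud(i)+r*np.array([np.cos(f),np.sin(f)])+lead*np.array([np.sin(f),-np.cos(f)])
    return np.array([*xy,99-8*th+12+up,f+FL[i]])
def cur():
    s=ctrl.read_state(); return s,np.array([*s['eef_pos'],s['tool_rot'][2]])
def load(): return np.array(json.load(open('cmd.json')))
def save(c): json.dump(list(map(float,c)),open('cmd.json','w'))
def wrap(a): return (a+np.pi)%(2*np.pi)-np.pi
def rows(poses,g=.7):
    c=load(); out=[]
    a=c[3]; ux=np.array([np.cos(a),np.sin(a)]); uy=np.array([np.sin(a),-np.cos(a)])
    for p in poses:
        d=p-c; out.append([g]+[round(float(v),2) for v in (d[:2]@ux/10,d[:2]@uy/10,-d[2]/10)]+[round(float(-np.degrees(d[3])),1)])
    o=out[-1]; n=c.copy(); n[:2]+=10*(o[1]*ux+o[2]*uy); n[2]-=10*o[3]; n[3]-=np.radians(o[4]); save(n)
    print(json.dumps(out))
def feel(i):
    s,p=cur(); d=p[:2]-stud(i); al=np.arctan2(d[1],d[0]); f=p[3]-FL[i]
    t=np.array([np.sin(f),-np.cos(f)]); u=np.array([np.cos(f),np.sin(f)])
    lead=d@t; r=d@u; print('t',round(s['clock'],2),'tcp',p.round(2),'th(by yaw)',round(wrap(OUT[i]+.8+Y-f),3),'lead %.2f r %.2f'%(lead,r),'Ft %.2f Fr %.2f Fz %.2f'%(-s['force'][:2]@t,-s['force'][:2]@u,s['force'][2]),'w %.1f'%s['width'],'cmd-meas',(load()-p).round(2))
E
python3 - <<'E'
from p import *
save([587.4,-5.1,152.8,1.4265])
a=.18
rows([pose(1,a,0,25),pose(1,a,0,0),pose(1,a,0,0),pose(1,a,0,0),pose(1,a,0,0)])
E
```

```text
[[0.7, 0.29, -0.11, 1.82, 0.1], [0.7, 0.29, -0.11, 4.32, 0.1], [0.7, 0.29, -0.11, 4.32, 0.1], [0.7, 0.29, -0.11, 4.32, 0.1], [0.7, 0.29, -0.11, 4.32, 0.1]]
```

>>> play_rows --pt "0.7 0.29 -0.11 1.82 0.1" --pt "0.7 0.29 -0.11 4.32 0.1" --pt "0.7 0.29 -0.11 4.32 0.1" --pt "0.7 0.29 -0.11 4.32 0.1" --pt "0.7 0.29 -0.11 4.32 0.1"

```text
clock: 4.2
eef_pos: [587.4, -1.5, 109.0]
tool_rot: [3.138, -0.0, 1.425]
force: [-0.1, -0.6, -0.2]
width: 25.5
gripper_force: 0.0
```

```bash
python3 - <<'E'
from p import *
feel(1)
im,d=ctrl.get_image('wrist'); cv2.imwrite('pics/w1.png',im[...,::-1])
rows([pose(1,.18+x,min(4.5,1.5*(k+1))) for k,x in enumerate([.0,.08,.18,.28,.38,.48,.58,.68,.78,.78])])
E
```

```text
t 4.2 tcp [587.44  -1.53 108.98   1.42] th(by yaw) 0.18 lead 0.62 r 45.66 Ft 0.00 Fr 0.59 Fz -0.20 w 25.5 cmd-meas [-0.71 -0.54  0.62 -0.  ]
[[0.7, -0.0, 0.15, 0.0, -0.0], [0.7, -0.04, 0.66, 0.07, 4.6], [0.7, -0.15, 1.25, 0.15, 10.3], [0.7, -0.3, 1.68, 0.23, 16.0], [0.7, -0.49, 2.09, 0.31, 21.8], [0.7, -0.72, 2.48, 0.39, 27.5], [0.7, -0.98, 2.84, 0.47, 33.2], [0.7, -1.28, 3.18, 0.55, 38.9], [0.7, -1.62, 3.49, 0.63, 44.7], [0.7, -1.62, 3.49, 0.63, 44.7]]
```

View pics/w1.png

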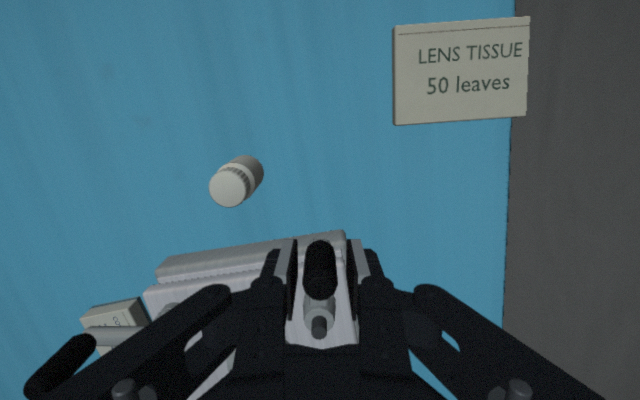

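The knob of crank 1 (320,268) stands centred between the pads (290 and 355); pushing now.

>>> play_rows --pt "0.7 0 0.15 0 0" --pt "0.7 -0.04 0.66 0.07 4.6" --pt "0.7 -0.15 1.25 0.15 10.3" --pt "0.7 -0.3 1.68 0.23 16.0" --pt "0.7 -0.49 2.09 0.31 21.8" --pt "0.7 -0.72 2.48 0.39 27.5" --pt "0.7 -0.98 2.84 0.47 33.2" --pt "0.7 -1.28 3.18 0.55 38.9" --pt "0.7 -1.62 3.49 0.63 44.7" --pt "0.7 -1.62 3.49 0.63 44.7"

```text
clock: 5.25
eef_pos: [618.0, -20.7, 100.8]
tool_rot: [-3.139, 0.0, 0.646]
force: [-3.4, 2.6, 2.3]
width: 26.1
gripper_force: 1.7
```

```bash
python3 - <<'E'
from p import *
feel(1)
import copy
# retreat, lift, travel to 3
m=pose(3,.08,0,45)
a=pose(1,.96,0,0); b=pose(1,.96,0,45)
rows([a,b,b*.75+m*.25,m,m,m,m,m,m,m])
E
```

```text
t 5.25 tcp [618.04 -20.74 100.84   0.65] th(by yaw) 0.959 lead 2.13 r 45.80 Ft 4.08 Fr 1.18 Fz 2.32 w 26.1 cmd-meas [ 0.85 -2.43  2.46 -0.  ]
[[0.7, -0.0, -0.45, -0.0, -0.0], [0.7, -0.0, -0.45, -4.5, -0.0], [0.7, -5.33, 0.98, -4.68, -12.6], [0.7, -21.33, 5.28, -5.21, -50.5], [0.7, -21.33, 5.28, -5.21, -50.5], [0.7, -21.33, 5.28, -5.21, -50.5], [0.7, -21.33, 5.28, -5.21, -50.5], [0.7, -21.33, 5.28, -5.21, -50.5], [0.7, -21.33, 5.28, -5.21, -50.5], [0.7, -21.33, 5.28, -5.21, -50.5]]
```

```bash
python3 - <<'E'
from p import *
save(pose(1,.96,4.5))
m=pose(3,.08,0,45); q=pose(1,.96,8); a=pose(1,.96,1.5,0); b=pose(1,.96,0,45)
rows([q,q,a,b,b*.75+m*.25,m,m,m,m,m])
rows([m,m,m])
E
```

```text
[[0.7, 0.0, 0.35, -0.0, -0.0], [0.7, 0.0, 0.35, -0.0, -0.0], [0.7, 0.0, -0.3, -0.0, -0.0], [0.7, -0.0, -0.45, -4.5, -0.0], [0.7, -5.33, 0.98, -4.68, -12.6], [0.7, -21.33, 5.28, -5.2, -50.5], [0.7, -21.33, 5.28, -5.2, -50.5], [0.7, -21.33, 5.28, -5.2, -50.5], [0.7, -21.33, 5.28, -5.2, -50.5], [0.7, -21.33, 5.28, -5.2, -50.5]]
[[0.7, 0.0, 0.0, -0.0, 0.0], [0.7, 0.0, 0.0, -0.0, 0.0], [0.7, 0.0, 0.0, -0.0, 0.0]]
```

>>> play_rows --pt "0.7 0 0.35 0 0" --pt "0.7 0 0.35 0 0" --pt "0.7 0 -0.3 0 0" --pt "0.7 0 -0.45 -4.5 0" --pt "0.7 0 -0.45 -5.2 0" --pt "0.7 -5.33 0.98 -5.2 -8.5" --pt "0.7 -21.33 5.28 -5.2 -50.5" --pt "0.7 -21.33 5.28 -5.2 -50.5" --pt "0.7 -21.33 5.28 -5.2 -50.5" --pt "0.7 -21.33 5.28 -5.2 -50.5"

```text
clock: 6.25
eef_pos: [476.4, -197.9, 153.3]
tool_rot: [3.141, 0.004, 1.394]
force: [0.6, 0.3, 0.2]
width: 26.0
gripper_force: 0.0
```

```bash
python3 - <<'E'
from p import *
feel(3)
E
```

```text
t 6.25 tcp [ 476.45 -197.89  153.29    1.39] th(by yaw) 0.211 lead -2.99 r 49.54 Ft 0.49 Fr 0.42 Fz 0.25 w 26.0 cmd-meas [3.7  4.31 2.03 0.13]
```

>>> play_rows --pt "0.7 0 0 0 -7.6" --pt "0.7 0 0 0 -7.6" --pt "0.7 0 0 0 -7.6"

```text
clock: 6.55
eef_pos: [480.4, -192.6, 152.8]
tool_rot: [3.14, 0.001, 1.524]
force: [1.0, 0.5, -0.0]
width: 25.5
gripper_force: 0.0
```

```bash
python3 - <<'E'
from p import *
feel(3)
s,p=cur()
im,d=ctrl.get_image('wrist'); cv2.imwrite('pics/w2.png',im[...,::-1])
c,E=T('wrist',s)
for th in (0,.1,.2):
    f=phi(3,th); print(th,proj(c,E,[*(stud(3)+45*np.array([np.cos(f),np.sin(f)])),117-8*th]).round())
E
```

```text
t 6.55 tcp [ 480.39 -192.65  152.79    1.52] th(by yaw) 0.082 lead -0.25 r 44.09 Ft 0.94 Fr 0.52 Fz -0.02 w 25.5 cmd-meas [-0.24 -0.93  2.53  0.  ]
0 [326. 245.]
0.1 [318. 244.]
0.2 [310. 243.]
```

View pics/w2.png

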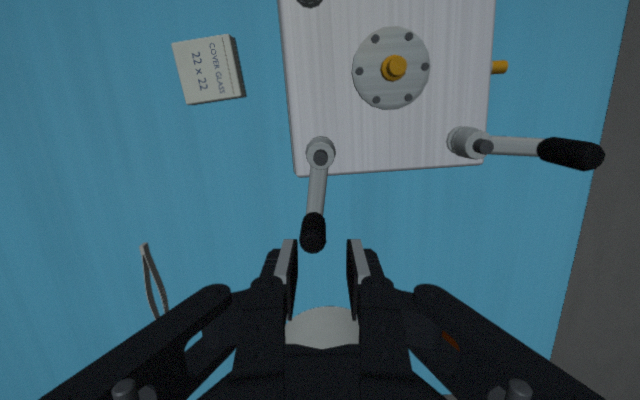

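```bash
python3 - <<'E'
from p import *
s,p=cur(); p[2]+=.5; save(p); a=.14
rows([pose(3,a,0,20),pose(3,a,0),pose(3,a,1)]+[pose(3,a+x,l) for x,l in [(.05,4),(.17,6),(.31,7),(.45,7),(.59,7),(.72,7),(.78,7)]])
E
```

```text
[[0.7, -0.12, -0.29, 2.33, 3.4], [0.7, -0.12, -0.29, 4.33, 3.4], [0.7, -0.12, -0.39, 4.33, 3.4], [0.7, -0.06, -0.91, 4.37, 6.3], [0.7, 0.12, -1.63, 4.46, 13.1], [0.7, 0.42, -2.3, 4.58, 21.2], [0.7, 0.78, -2.83, 4.69, 29.2], [0.7, 1.21, -3.3, 4.8, 37.2], [0.7, 1.66, -3.69, 4.9, 44.7], [0.7, 1.88, -3.84, 4.95, 48.1]]
```

>>> play_rows --pt "0.7 -0.12 -0.29 2.33 3.4" --pt "0.7 -0.12 -0.29 4.33 3.4" --pt "0.7 -0.12 -0.39 4.33 3.4" --pt "0.7 -0.06 -0.91 4.37 6.3" --pt "0.7 0.12 -1.63 4.46 13.1" --pt "0.7 0.42 -2.3 4.58 21.2" --pt "0.7 0.78 -2.83 4.69 29.2" --pt "0.7 1.21 -3.3 4.8 37.2" --pt "0.7 1.66 -3.69 4.9 44.7" --pt "0.7 1.88 -3.84 4.95 48.1"

```text
clock: 7.6
eef_pos: [445.1, -174.5, 104.7]
tool_rot: [3.132, -0.001, 0.68]
force: [4.6, -5.4, -3.9]
width: 25.6
gripper_force: 3.5
```

```bash
python3 - <<'E'
from p import *
feel(3)
e=.92
m=pose(2,.17,0,45); u=pose(3,e,1,52)
rows([pose(3,e,7),pose(3,e,1.5),pose(3,e,1,45),u,u*.75+m*.25,u*.5+m*.5,u*.25+m*.75,m,m,m])
E
```

```text
t 7.6 tcp [ 445.14 -174.54  104.67    0.68] th(by yaw) 0.926 lead 3.13 r 45.14 Ft 7.10 Fr 0.13 Fz -3.88 w 25.6 cmd-meas [-2.18  2.85 -1.02  0.01]
[[0.7, 0.0, -0.0, 0.0, -0.0], [0.7, 0.0, 0.55, 0.0, -0.0], [0.7, 0.0, 0.6, -4.5, -0.0], [0.7, 0.0, 0.6, -5.2, -0.0], [0.7, 1.9, -2.17, -5.17, -33.2], [0.7, 3.81, -4.93, -5.15, -66.5], [0.7, 5.71, -7.7, -5.12, -99.7], [0.7, 7.61, -10.46, -5.1, -133.0], [0.7, 7.61, -10.46, -5.1, -133.0], [0.7, 7.61, -10.46, -5.1, -133.0]]
```

>>> play_rows --pt "0.7 0 0 0 0" --pt "0.7 0 0.55 0 0" --pt "0.7 0 0.6 -4.5 0" --pt "0.7 0 0.6 -5.2 0" --pt "0.7 1.9 -2.17 -5.2 -8.5" --pt "0.7 3.81 -4.93 -5.1 -17" --pt "0.7 5.71 -7.7 -5.1 -25.5" --pt "0.7 7.61 -10.46 -5.1 -34" --pt "0.7 7.61 -10.46 -5.1 -42.5" --pt "0.7 7.61 -10.46 -5.1 -51"

```text
clock: 8.6
eef_pos: [434.8, -41.0, 154.6]
tool_rot: [3.141, -0.001, 1.586]
force: [-0.1, -0.4, -0.5]
width: 25.6
gripper_force: 0.0
```

>>> play_rows --pt "0.7 0 0 0 -8.5" --pt "0.7 0 0 0 -17" --pt "0.7 0 0 0 -25.5" --pt "0.7 0 0 0 -34" --pt "0.7 0 0 0 -42.5" --pt "0.7 0 0 0 -51" --pt "0.7 0 0 0 -59.5" --pt "0.7 0 0 0 -68" --pt "0.7 0 0 0 -76.5" --pt "0.7 0 0 0 -82"

```text
clock: 9.6
eef_pos: [434.7, -42.8, 154.6]
tool_rot: [-3.142, 0.0, 3.012]
force: [0.0, -0.0, -1.6]
width: 25.7
gripper_force: 0.0
```

>>> play_rows --pt "0.7 0 0 0 0" --pt "0.7 0 0 0 0"

```text
clock: 9.8
eef_pos: [434.8, -42.9, 154.4]
tool_rot: [3.142, 0.0, 3.005]
force: [0.1, 0.5, 0.6]
width: 25.4
gripper_force: 0.0
```

```bash
cat > v.py <<'E'
from p import *
def look(i,n):
    """knob top in wrist picture -> theta estimate of crank i; works when knob in view"""
    s,p=cur(); im,d=ctrl.get_image('wrist'); cv2.imwrite(f'pics/{n}.png',im[...,::-1]); c,E=T('wrist',s)
    for r in ctrl.trace('wrist','knob_%d'%i)[:5]:
        m=r['pixels']&(d>0); v,u=np.nonzero(m)
        if not len(u): continue
        q=world(c,E,u,v,d[v,u]); dr=np.linalg.norm(q[:,:2]-stud(i),axis=1); k=(q[:,2]>85)&(dr<60)
        if k.sum()>30:
            b=(q[k].max(0)+q[k].min(0))/2-np.array([*stud(i),0]); ok=np.median(q[k],0)-np.array([*stud(i),0])
            print(i,round(r['confidence'],2),r['bbox'],'th mid %.3f med %.3f'%tuple(wrap(OUT[i]+.8+Y-np.arctan2(x[1],x[0])) for x in (b,ok)),'r %.1f'%np.hypot(*b[:2]),'ztop',q[k][:,2].max().round(1))
E
python3 - <<'E'
from v import *
feel(2); look(2,'w3')
E
```

```text
t 9.8 tcp [434.8  -42.87 154.44   3.01] th(by yaw) 0.171 lead -0.48 r 45.77 Ft -0.56 Fr 0.07 Fz 0.59 w 25.4 cmd-meas [0.86 0.31 0.22 0.  ]
2 0.82 [306.9, 211.9, 334.6, 284.4] th mid 0.160 med 0.156 r 45.5 ztop 117.8
```

```bash
python3 - <<'E'
from p import *
a=.165
rows([pose(2,a,0,20),pose(2,a,0),pose(2,a,1)]+[pose(2,a+x,l) for x,l in [(.05,4),(.17,6),(.31,7),(.45,7),(.59,7),(.72,7),(.78,7)]])
e=a+.78
m=pose(4,.1,0,45); u=pose(2,e,1,52)
rows([pose(2,e,7.5),pose(2,e,1.5),pose(2,e,1,45),u,u*.75+m*.25,u*.5+m*.5,u*.25+m*.75,m,m,m])
E
```

```text
[[0.7, 0.0, -0.02, 2.5, -0.2], [0.7, 0.0, -0.02, 4.5, -0.2], [0.7, 0.0, 0.08, 4.5, -0.2], [0.7, -0.02, 0.6, 4.54, 2.6], [0.7, -0.16, 1.33, 4.63, 9.5], [0.7, -0.42, 2.02, 4.75, 17.5], [0.7, -0.74, 2.57, 4.86, 25.5], [0.7, -1.13, 3.07, 4.97, 33.6], [0.7, -1.56, 3.48, 5.07, 41.0], [0.7, -1.77, 3.65, 5.12, 44.4]]
[[0.7, -0.0, 0.05, 0.0, 0.0], [0.7, -0.0, -0.55, 0.0, 0.0], [0.7, -0.0, -0.6, -4.5, 0.0], [0.7, -0.0, -0.6, -5.2, 0.0], [0.7, -5.37, 0.73, -5.19, -12.1], [0.7, -10.74, 2.05, -5.19, -24.2], [0.7, -16.11, 3.37, -5.18, -36.3], [0.7, -21.49, 4.7, -5.17, -48.4], [0.7, -21.49, 4.7, -5.17, -48.4], [0.7, -21.49, 4.7, -5.17, -48.4]]
```

>>> play_rows --pt "0.7 0 -0.02 2.5 -0.2" --pt "0.7 0 -0.02 4.5 -0.2" --pt "0.7 0 0.08 4.5 -0.2" --pt "0.7 -0.02 0.6 4.54 2.6" --pt "0.7 -0.16 1.33 4.63 9.5" --pt "0.7 -0.42 2.02 4.75 17.5" --pt "0.7 -0.74 2.57 4.86 25.5" --pt "0.7 -1.13 3.07 4.97 33.6" --pt "0.7 -1.56 3.48 5.07 41.0" --pt "0.7 -1.77 3.65 5.12 44.4"

```text
clock: 10.9
eef_pos: [454.7, -9.7, 103.1]
tool_rot: [-3.137, -0.003, 2.228]
force: [-4.6, -4.3, -1.4]
width: 25.5
gripper_force: 3.3
```

>>> play_rows --pt "0.7 0 0.05 0 0"

```text
clock: 11.0
eef_pos: [455.0, -9.4, 103.1]
tool_rot: [-3.137, -0.003, 2.231]
force: [-3.7, -4.9, -1.4]
width: 25.8
gripper_force: 3.0
```

```bash
python3 - <<'E'
from p import *
sv=load(); save(pose(2,.945,7.5)); feel(2)
u=pose(2,.945,1,52); m=pose(4,.1,0,45)
rows([pose(2,.945,1.5),pose(2,.945,1,45),u]+[u+(m-u)*k/6 for k in range(1,7)]+[m])
E
```

```text
t 11.0 tcp [454.99  -9.4  103.07   2.23] th(by yaw) 0.945 lead 4.11 r 46.44 Ft 5.96 Fr 1.62 Fz -1.38 w 25.8 cmd-meas [3.54 0.93 0.37 0.  ]
[[0.7, -0.0, -0.6, -0.0, -0.0], [0.7, -0.0, -0.65, -4.5, -0.0], [0.7, -0.0, -0.65, -5.2, -0.0], [0.7, -3.58, 0.24, -5.2, -8.1], [0.7, -7.16, 1.12, -5.19, -16.1], [0.7, -10.74, 2.01, -5.19, -24.2], [0.7, -14.32, 2.89, -5.18, -32.3], [0.7, -17.9, 3.78, -5.18, -40.4], [0.7, -21.48, 4.66, -5.18, -48.4], [0.7, -21.48, 4.66, -5.18, -48.4]]
```

>>> play_rows --pt "0.7 0 -0.6 0 0" --pt "0.7 0 -0.65 -4.5 0" --pt "0.7 0 -0.65 -5.2 0" --pt "0.7 -3.58 0.24 -5.2 -8.1" --pt "0.7 -7.16 1.12 -5.19 -16.1" --pt "0.7 -10.74 2.01 -5.19 -24.2" --pt "0.7 -14.32 2.89 -5.18 -32.3" --pt "0.7 -17.9 3.78 -5.18 -40.4" --pt "0.7 -21.48 4.66 -5.18 -48.4" --pt "0.7 -21.48 4.66 -5.18 -48.4"

```text
clock: 12.0
eef_pos: [630.2, -154.2, 155.6]
tool_rot: [-3.139, 0.007, 3.076]
force: [-1.3, 0.2, 0.4]
width: 25.7
gripper_force: 0.0
```

>>> play_rows --pt "0.7 0 0 0 0" --pt "0.7 0 0 0 0"

```text
clock: 12.2
eef_pos: [625.7, -148.2, 154.9]
tool_rot: [3.141, -0.001, 3.078]
force: [-0.7, -0.0, -0.5]
width: 25.8
gripper_force: 0.0
```

```bash
python3 - <<'E'
from v import *
feel(4); look(4,'w4')
E
```

```text
t 12.2 tcp [ 625.74 -148.2   154.88    3.08] th(by yaw) 0.098 lead -1.16 r 43.56 Ft -0.05 Fr 0.67 Fz -0.53 w 25.8 cmd-meas [ 1.34 -1.35  0.36 -0.  ]
4 0.87 [304.9, 140.3, 334.7, 253.3] th mid 0.136 med 0.136 r 44.2 ztop 118.1
```

```bash
python3 - <<'E'
from p import *
a=.125
rows([pose(4,a,0,20),pose(4,a,0),pose(4,a,1)]+[pose(4,a+x,l) for x,l in [(.05,4),(.17,6),(.31,7),(.45,7),(.59,7),(.72,7),(.78,7.5)]])
E
```

```text
[[0.7, -0.0, -0.11, 2.52, 1.4], [0.7, -0.0, -0.11, 4.52, 1.4], [0.7, 0.0, -0.21, 4.52, 1.4], [0.7, 0.04, -0.73, 4.56, 4.2], [0.7, 0.2, -1.46, 4.66, 11.1], [0.7, 0.48, -2.14, 4.77, 19.1], [0.7, 0.81, -2.68, 4.88, 27.2], [0.7, 1.22, -3.17, 5.0, 35.2], [0.7, 1.66, -3.56, 5.1, 42.6], [0.7, 1.92, -3.76, 5.15, 46.1]]
```

>>> play_rows --pt "0.7 0 -0.11 2.52 1.4" --pt "0.7 0 -0.11 4.52 1.4" --pt "0.7 0 -0.21 4.52 1.4" --pt "0.7 0.04 -0.73 4.56 4.2" --pt "0.7 0.2 -1.46 4.66 11.1" --pt "0.7 0.48 -2.14 4.77 19.1" --pt "0.7 0.81 -2.68 4.88 27.2" --pt "0.7 1.22 -3.17 5.0 35.2" --pt "0.7 1.66 -3.56 5.1 42.6" --pt "0.7 1.92 -3.76 5.15 46.1"

```text
clock: 13.3
eef_pos: [607.0, -183.2, 104.3]
tool_rot: [3.137, 0.001, 2.269]
force: [4.6, 4.4, -5.1]
width: 25.9
gripper_force: 3.1
```

>>> play_rows --pt "0.7 0 0 0 0"

```text
clock: 13.4
eef_pos: [607.0, -183.5, 104.3]
tool_rot: [3.137, 0.001, 2.272]
force: [3.0, 3.0, -3.7]
width: 25.8
gripper_force: 2.1
```

```bash
python3 - <<'E'
from p import *
feel(4)
e=.905
u=pose(4,e,1,52); m=pose(1,.95,0,45); m[3]=pose(1,.95,0)[3]
rows([pose(4,e,1.5),pose(4,e,1,45),u]+[u+(m-u)*k/12 for k in range(1,8)])
rows([u+(m-u)*k/12 for k in range(8,13)]+[m,m,m])
E
```

```text
t 13.4 tcp [ 606.98 -183.53  104.34    2.27] th(by yaw) 0.905 lead 4.88 r 44.22 Ft 4.24 Fr 0.38 Fz -3.74 w 25.8 cmd-meas [-1.53 -2.27 -0.6  -0.  ]
[[0.7, -0.0, 0.6, -0.0, -0.0], [0.7, -0.0, 0.65, -4.5, -0.0], [0.7, -0.0, 0.65, -5.2, -0.0], [0.7, 1.0, 1.56, -5.14, 7.7], [0.7, 2.01, 2.47, -5.08, 15.4], [0.7, 3.01, 3.37, -5.02, 23.1], [0.7, 4.02, 4.28, -4.96, 30.8], [0.7, 5.03, 5.19, -4.9, 38.6], [0.7, 6.03, 6.09, -4.83, 46.3], [0.7, 7.04, 7.0, -4.77, 54.0]]
[[0.7, 1.32, -0.28, 0.06, 7.7], [0.7, 2.65, -0.56, 0.12, 15.4], [0.7, 3.97, -0.84, 0.18, 23.2], [0.7, 5.3, -1.12, 0.24, 30.9], [0.7, 6.62, -1.4, 0.3, 38.6], [0.7, 6.62, -1.4, 0.3, 38.6], [0.7, 6.62, -1.4, 0.3, 38.6], [0.7, 6.62, -1.4, 0.3, 38.6]]
```

>>> play_rows --pt "0.7 0 0.6 0 0" --pt "0.7 0 0.65 -4.5 0" --pt "0.7 0 0.65 -5.2 0" --pt "0.7 1.0 1.56 -5.14 7.7" --pt "0.7 2.01 2.47 -5.08 15.4" --pt "0.7 3.01 3.37 -5.02 23.1" --pt "0.7 4.02 4.28 -4.96 30.8" --pt "0.7 5.03 5.19 -4.9 38.6" --pt "0.7 6.03 6.09 -4.83 46.3" --pt "0.7 7.04 7.0 -4.77 54.0"

```text
clock: 14.4
eef_pos: [613.5, -86.3, 152.1]
tool_rot: [3.14, -0.0, 1.325]
force: [0.3, 0.5, -1.1]
width: 25.8
gripper_force: 0.0
```

>>> play_rows --pt "0.7 1.32 -0.28 0.06 7.7" --pt "0.7 2.65 -0.56 0.12 15.4" --pt "0.7 3.97 -0.84 0.18 23.2" --pt "0.7 5.3 -1.12 0.24 30.9" --pt "0.7 6.62 -1.4 0.3 38.6" --pt "0.7 6.62 -1.4 0.3 38.6" --pt "0.7 6.62 -1.4 0.3 38.6" --pt "0.7 6.62 -1.4 0.3 38.6"

```text
clock: 15.2
eef_pos: [615.2, -20.4, 148.6]
tool_rot: [3.141, -0.0, 0.658]
force: [0.4, -0.2, 0.2]
width: 25.2
gripper_force: 0.0
```

```bash
python3 - <<'E'
from v import *
feel(1); look(1,'w5')
E
```

```text
t 15.2 tcp [615.19 -20.36 148.55   0.66] th(by yaw) 0.947 lead 0.64 r 43.75 Ft -0.35 Fr -0.17 Fz 0.23 w 25.2 cmd-meas [ 0.68  1.12 -0.11 -0.  ]
1 0.72 [307.6, 212.1, 333.3, 285.9] th mid 0.989 med 0.988 r 46.1 ztop 111.3
```

```bash
python3 - <<'E'
from p import *
a=.98
rows([pose(1,a,0,20),pose(1,a,0),pose(1,a,1)]+[pose(1,a+x,l) for x,l in [(.03,4),(.08,6),(.13,8),(.18,8),(.22,8),(.25,8),(.25,8)]])
E
```

```text
[[0.7, 0.0, 0.13, 2.53, 1.7], [0.7, 0.0, 0.13, 4.53, 1.7], [0.7, -0.0, 0.23, 4.53, 1.7], [0.7, -0.03, 0.67, 4.55, 3.4], [0.7, -0.09, 1.09, 4.59, 6.3], [0.7, -0.18, 1.5, 4.63, 9.2], [0.7, -0.26, 1.72, 4.67, 12.0], [0.7, -0.34, 1.89, 4.7, 14.3], [0.7, -0.39, 2.01, 4.73, 16.0], [0.7, -0.39, 2.01, 4.73, 16.0]]
```

>>> play_rows --pt "0.7 0 0.13 2.53 1.7" --pt "0.7 0 0.13 4.53 1.7" --pt "0.7 0 0.23 4.53 1.7" --pt "0.7 -0.03 0.67 4.55 3.4" --pt "0.7 -0.09 1.09 4.59 6.3" --pt "0.7 -0.18 1.5 4.63 9.2" --pt "0.7 -0.26 1.72 4.67 12.0" --pt "0.7 -0.34 1.89 4.7 14.3" --pt "0.7 -0.39 2.01 4.73 16.0" --pt "0.7 -0.39 2.01 4.73 16.0"

```text
clock: 16.3
eef_pos: [622.9, -34.8, 100.8]
tool_rot: [-3.136, 0.002, 0.378]
force: [-3.3, 4.4, -2.7]
width: 25.4
gripper_force: 2.8
```

```bash
python3 - <<'E'
from p import *
feel(1)
E
```

```text
t 16.3 tcp [ 6.2288e+02 -3.4830e+01  1.0076e+02  3.8000e-01] th(by yaw) 1.227 lead 4.80 r 44.02 Ft 5.33 Fr 1.42 Fz -2.67 w 25.4 cmd-meas [ 2.15 -2.72  0.38 -0.  ]
```

>>> play_rows --pt "0.7 -0.02 0.1 0.02 1.3" --pt "0.7 -0.04 0.21 0.04 2.7" --pt "0.7 -0.06 0.31 0.06 4" --pt "0.7 -0.06 0.31 0.06 4" --pt "0.7 -0.06 0.31 0.06 4"

```text
clock: 16.8
eef_pos: [623.5, -37.6, 100.2]
tool_rot: [-3.136, 0.002, 0.309]
force: [-2.9, 4.3, -1.7]
width: 25.7
gripper_force: 3.0
```

```bash
python3 - <<'E'
from p import *
feel(1)
E
```

```text
t 16.8 tcp [ 6.2349e+02 -3.7640e+01  1.0025e+02  3.1000e-01] th(by yaw) 1.296 lead 4.62 r 43.97 Ft 4.96 Fr 1.50 Fz -1.66 w 25.7 cmd-meas [1.54 0.09 0.89 0.07]
```

>>> play_rows --pt "0.7 -0.02 0.1 0.02 1.3" --pt "0.7 -0.04 0.21 0.04 2.7" --pt "0.7 -0.06 0.31 0.06 4" --pt "0.7 -0.06 0.31 0.06 4" --pt "0.7 -0.06 0.31 0.06 4"

```text
clock: 17.3
eef_pos: [623.9, -40.6, 99.7]
tool_rot: [-3.135, 0.002, 0.239]
force: [-3.4, 6.1, -1.9]
width: 25.2
gripper_force: 3.1
```

>>> play_rows --pt "0.7 -0.02 0.1 0.02 1.3" --pt "0.7 -0.04 0.21 0.04 2.7" --pt "0.7 -0.06 0.31 0.06 4" --pt "0.7 -0.06 0.31 0.06 4" --pt "0.7 -0.06 0.31 0.06 4"

```text
clock: 17.8
eef_pos: [624.2, -43.5, 99.1]
tool_rot: [-3.135, 0.002, 0.17]
force: [-3.5, 6.0, -1.0]
width: 25.5
gripper_force: 3.2
```

>>> play_rows --pt "0.7 -0.02 0.1 0.02 1.3" --pt "0.7 -0.04 0.21 0.04 2.7" --pt "0.7 -0.06 0.31 0.06 4" --pt "0.7 -0.06 0.31 0.06 4" --pt "0.7 -0.06 0.31 0.06 4"

```text
clock: 18.3
eef_pos: [624.2, -46.4, 98.6]
tool_rot: [-3.135, 0.002, 0.1]
force: [-3.1, 5.7, -0.9]
width: 25.5
gripper_force: 3.3
```

>>> play_rows --pt "0.7 -0.02 0.1 0.02 1.3" --pt "0.7 -0.04 0.21 0.04 2.7" --pt "0.7 -0.06 0.31 0.06 4" --pt "0.7 -0.06 0.31 0.06 4" --pt "0.7 -0.06 0.31 0.06 4"

```text
clock: 18.8
eef_pos: [624.1, -49.4, 98.0]
tool_rot: [-3.135, 0.003, 0.03]
force: [-3.6, 6.1, -0.7]
width: 25.5
gripper_force: 3.3
```

>>> play_rows --pt "0.7 -0.02 0.1 0.02 1.3" --pt "0.7 -0.04 0.21 0.04 2.7" --pt "0.7 -0.06 0.31 0.06 4" --pt "0.7 -0.06 0.31 0.06 4" --pt "0.7 -0.06 0.31 0.06 4"

```text
clock: 19.3
eef_pos: [623.8, -52.2, 97.5]
tool_rot: [-3.135, 0.003, -0.039]
force: [-1.8, 7.4, -0.6]
width: 25.7
gripper_force: 3.4
```

>>> play_rows --pt "0.7 -0.02 0.1 0.02 1.3" --pt "0.7 -0.04 0.21 0.04 2.7" --pt "0.7 -0.06 0.31 0.06 4" --pt "0.7 -0.06 0.31 0.06 4" --pt "0.7 -0.06 0.31 0.06 4"

```text
clock: 19.8
eef_pos: [623.2, -55.1, 96.9]
tool_rot: [-3.135, 0.003, -0.109]
force: [-2.3, 7.3, -0.2]
width: 25.8
gripper_force: 3.5
```

>>> play_rows --pt "0.7 -0.02 0.1 0.02 1.3" --pt "0.7 -0.04 0.21 0.04 2.7" --pt "0.7 -0.06 0.31 0.06 4" --pt "0.7 -0.06 0.31 0.06 4" --pt "0.7 -0.06 0.31 0.06 4"

```text
clock: 20.3
eef_pos: [622.5, -57.9, 96.3]
tool_rot: [-3.134, 0.003, -0.179]
force: [-3.8, 7.0, -0.4]
width: 25.8
gripper_force: 3.5
```

>>> play_rows --pt "0.7 -0.02 0.1 0.02 1.3" --pt "0.7 -0.04 0.21 0.04 2.7" --pt "0.7 -0.06 0.31 0.06 4" --pt "0.7 -0.06 0.31 0.06 4" --pt "0.7 -0.06 0.31 0.06 4"

```text
clock: 20.8
eef_pos: [621.7, -60.3, 95.9]
tool_rot: [-3.134, 0.003, -0.248]
force: [-2.7, 8.3, 0.2]
width: 25.6
gripper_force: 4.0
```

>>> play_rows --pt "0.7 -0.02 0.1 0.02 1.3" --pt "0.7 -0.04 0.2 0.03 2.6" --pt "0.7 -0.04 0.2 0.03 2.6" --pt "0.7 -0.04 0.2 0.03 2.6"

```text
clock: 21.2
eef_pos: [621.1, -61.3, 95.7]
tool_rot: [-3.132, 0.004, -0.293]
force: [-1.4, 10.8, 2.5]
width: 25.5
gripper_force: 4.5
```

```bash
python3 - <<'E'
from p import *
feel(1)
E
```

```text
t 21.2 tcp [ 6.2107e+02 -6.1330e+01  9.5650e+01 -2.9000e-01] th(by yaw) 1.898 lead 2.30 r 43.39 Ft 9.94 Fr 4.44 Fz 2.52 w 25.5 cmd-meas [ 3.96 23.78  5.49  0.67]
```

>>> play_rows --pt "0.7 0 0.08 0 0" --pt "0.7 0 0.15 0 0" --pt "0.7 0 0.15 0 0" --pt "0.7 0 0.15 0 0"

```text
clock: 21.6
eef_pos: [621.0, -62.1, 95.6]
tool_rot: [-3.131, 0.004, -0.292]
force: [-0.3, 11.5, 1.2]
width: 25.8
gripper_force: 5.1
```

```bash
python3 - <<'E'
from p import *
feel(1)
E
```

```text
t 21.6 tcp [ 6.210e+02 -6.208e+01  9.563e+01 -2.900e-01] th(by yaw) 1.897 lead 3.06 r 43.54 Ft 10.89 Fr 3.64 Fz 1.21 w 25.8 cmd-meas [ 4.03 24.52  5.51  0.67]
```

>>> play_rows --pt "0.7 0 0.07 0 0" --pt "0.7 0 0.14 0 0" --pt "0.7 0 0.2 0 0" --pt "0.7 0 0.2 0 0" --pt "0.7 0 0.2 0 0"

```text
clock: 22.1
eef_pos: [620.8, -63.1, 95.6]
tool_rot: [-3.13, 0.003, -0.292]
force: [0.1, 12.2, 0.5]
width: 25.6
gripper_force: 5.9
```

```bash
python3 - <<'E'
from p import *
feel(1)
E
```

```text
t 22.1 tcp [ 6.2083e+02 -6.3110e+01  9.5580e+01 -2.9000e-01] th(by yaw) 1.897 lead 4.12 r 43.67 Ft 11.67 Fr 3.44 Fz 0.48 w 25.6 cmd-meas [ 4.2  25.56  5.56  0.67]
```

>>> play_rows --pt "0.7 0 0.07 0 0" --pt "0.7 0 0.14 0 0" --pt "0.7 0 0.19 0 0" --pt "0.7 0 0.19 0 0" --pt "0.7 0 0.19 0 0"

```text
clock: 22.6
eef_pos: [620.6, -64.1, 95.5]
tool_rot: [-3.129, 0.003, -0.291]
force: [1.2, 13.4, 1.0]
width: 25.6
gripper_force: 6.6
```

```bash
python3 - <<'E'
from p import *
feel(1)
E
```

```text
t 22.6 tcp [ 6.2063e+02 -6.4060e+01  9.5530e+01 -2.9000e-01] th(by yaw) 1.896 lead 5.10 r 43.75 Ft 13.21 Fr 2.73 Fz 0.99 w 25.6 cmd-meas [ 4.39 26.5   5.61  0.67]
```

```bash
python3 - <<'E'
from p import *
s,p=cur(); f=p[3]; t=np.array([np.sin(f),-np.cos(f)]); c=p.copy(); c[:2]+=7*t; c[2]+=.5; save(c)
b=p.copy(); b[:2]-=4*t; u=b.copy(); u[2]+=52
m=pose(3,.89,0,45)
rows([b,b,u,u]+[u+(m-u)*k/8 for k in range(1,7)])
rows([u+(m-u)*7/8]+[m]*4)
E
```

```text
[[0.7, -0.0, -1.1, 0.05, -0.0], [0.7, -0.0, -1.1, 0.05, -0.0], [0.7, -0.0, -1.1, -5.15, -0.0], [0.7, -0.0, -1.1, -5.15, -0.0], [0.7, -1.65, 0.93, -5.17, -7.2], [0.7, -3.31, 2.97, -5.18, -14.4], [0.7, -4.96, 5.0, -5.2, -21.6], [0.7, -6.62, 7.04, -5.22, -28.8], [0.7, -8.27, 9.07, -5.23, -36.1], [0.7, -9.93, 11.11, -5.25, -43.3]]
[[0.7, -2.6, 0.34, -0.02, -7.2], [0.7, -5.2, 0.69, -0.03, -14.4], [0.7, -5.2, 0.69, -0.03, -14.4], [0.7, -5.2, 0.69, -0.03, -14.4], [0.7, -5.2, 0.69, -0.03, -14.4]]
```

>>> play_rows --pt "0.7 0 -1.1 0.05 0" --pt "0.7 0 -1.1 0.05 0" --pt "0.7 0 -1.1 -5.15 0" --pt "0.7 0 -1.1 -5.15 0" --pt "0.7 -1.65 0.93 -5.17 -7.2" --pt "0.7 -3.31 2.97 -5.18 -14.4" --pt "0.7 -4.96 5.0 -5.2 -21.6" --pt "0.7 -6.62 7.04 -5.22 -28.8" --pt "0.7 -8.27 9.07 -5.23 -36.1" --pt "0.7 -9.93 11.11 -5.25 -43.3"

```text
clock: 23.6
eef_pos: [491.2, -152.0, 148.4]
tool_rot: [3.139, -0.001, 0.463]
force: [0.3, 0.5, -0.8]
width: 25.7
gripper_force: 0.0
```

>>> play_rows --pt "0.7 -2.6 0.34 -0.02 -7.2" --pt "0.7 -5.2 0.69 -0.03 -14.4" --pt "0.7 -5.2 0.69 -0.03 -14.4" --pt "0.7 -5.2 0.69 -0.03 -14.4" --pt "0.7 -5.2 0.69 -0.03 -14.4"

```text
clock: 24.1
eef_pos: [449.3, -179.2, 148.1]
tool_rot: [3.14, -0.001, 0.711]
force: [-0.1, -0.4, -0.0]
width: 25.7
gripper_force: 0.0
```

```bash
cat >> v.py <<'E'
def go(i,a,end=1.28):   # descend at a, push to cmd angle end
    s,p=cur(); p[2]+=.4; save(p)
    n=[pose(i,a+(end-a)*x,l) for x,l in [(.1,4),(.3,6),(.55,8),(.8,8),(1,8),(1,8)]]
    rows([pose(i,a,0,25),pose(i,a,0,3),pose(i,a,0),pose(i,a,1)]+n)
E
python3 - <<'E'
from v import *
feel(3); look(3,'w6'); go(3,.89)
E
```

```text
t 24.1 tcp [ 449.28 -179.22  148.09    0.71] th(by yaw) 0.895 lead -1.74 r 44.94 Ft 0.27 Fr -0.31 Fz -0.05 w 25.7 cmd-meas [-1.06  1.07  0.74  0.01]
3 0.74 [304.3, 133.5, 333.5, 254.0] th mid 0.812 med 0.846 r 28.2 ztop 112.0
[[0.7, -0.04, -0.1, 1.93, -0.2], [0.7, -0.04, -0.1, 4.13, -0.2], [0.7, -0.04, -0.1, 4.43, -0.2], [0.7, -0.04, -0.2, 4.43, -0.2], [0.7, -0.02, -0.67, 4.46, 2.0], [0.7, 0.06, -1.22, 4.52, 6.5], [0.7, 0.23, -1.84, 4.6, 12.1], [0.7, 0.42, -2.24, 4.68, 17.7], [0.7, 0.59, -2.55, 4.74, 22.2], [0.7, 0.59, -2.55, 4.74, 22.2]]
```

>>> play_rows --pt "0.7 -0.04 -0.1 1.93 -0.2" --pt "0.7 -0.04 -0.1 4.13 -0.2" --pt "0.7 -0.04 -0.1 4.43 -0.2" --pt "0.7 -0.04 -0.2 4.43 -0.2" --pt "0.7 -0.02 -0.67 4.46 2.0" --pt "0.7 0.06 -1.22 4.52 6.5" --pt "0.7 0.23 -1.84 4.6 12.1" --pt "0.7 0.42 -2.24 4.68 17.7" --pt "0.7 0.59 -2.55 4.74 22.2" --pt "0.7 0.59 -2.55 4.74 22.2"

```text
clock: 25.2
eef_pos: [437.7, -159.3, 101.5]
tool_rot: [3.132, -0.002, 0.319]
force: [2.0, -7.3, -3.8]
width: 25.5
gripper_force: 3.8
```

```bash
python3 - <<'E'
from v import *
feel(3)
E
```

```text
t 25.2 tcp [ 4.3773e+02 -1.5927e+02  1.0150e+02  3.2000e-01] th(by yaw) 1.287 lead 3.81 r 45.58 Ft 7.57 Fr -0.40 Fz -3.81 w 25.5 cmd-meas [-0.76  3.86 -0.75  0.01]
```

>>> play_rows --pt "0.7 0.03 -0.12 0.02 1.5" --pt "0.7 0.05 -0.24 0.04 3" --pt "0.7 0.08 -0.36 0.06 4.6" --pt "0.7 0.08 -0.36 0.06 4.6" --pt "0.7 0.08 -0.36 0.06 4.6"

```text
clock: 25.7
eef_pos: [437.3, -156.4, 101.0]
tool_rot: [3.132, -0.003, 0.24]
force: [1.5, -8.1, -5.1]
width: 25.3
gripper_force: 4.4
```

```bash
python3 - <<'E'
from v import *
feel(3)
E
```

```text
t 25.7 tcp [ 4.3730e+02 -1.5635e+02  1.0103e+02  2.4000e-01] th(by yaw) 1.366 lead 3.12 r 45.47 Ft 8.27 Fr -0.46 Fz -5.14 w 25.3 cmd-meas [-0.32  0.94 -0.28  0.09]
```

>>> play_rows --pt "0.7 0.03 -0.12 0.03 1.5" --pt "0.7 0.05 -0.24 0.06 3" --pt "0.7 0.08 -0.36 0.1 4.6" --pt "0.7 0.08 -0.36 0.1 4.6" --pt "0.7 0.08 -0.36 0.1 4.6"

```text
clock: 26.2
eef_pos: [436.7, -152.8, 100.1]
tool_rot: [3.132, -0.003, 0.159]
force: [-0.4, -9.1, -1.9]
width: 25.6
gripper_force: 4.4
```

```bash
python3 - <<'E'
from v import *
feel(3)
E
```

```text
t 26.2 tcp [ 4.3672e+02 -1.5282e+02  1.0015e+02  1.6000e-01] th(by yaw) 1.447 lead 3.02 r 45.59 Ft 8.94 Fr -1.85 Fz -1.86 w 25.6 cmd-meas [ 0.26 -2.59  0.6   0.17]
```

>>> play_rows --pt "0.7 0.02 -0.1 0.02 1.2" --pt "0.7 0.04 -0.19 0.04 2.3" --pt "0.7 0.06 -0.28 0.05 3.5" --pt "0.7 0.06 -0.28 0.05 3.5" --pt "0.7 0.06 -0.28 0.05 3.5"

```text
clock: 26.7
eef_pos: [436.5, -150.2, 99.7]
tool_rot: [3.132, -0.003, 0.097]
force: [-1.0, -9.3, -1.3]
width: 25.6
gripper_force: 4.7
```

```bash
python3 - <<'E'
from v import *
feel(3)
E
```

```text
t 26.7 tcp [ 4.365e+02 -1.502e+02  9.967e+01  1.000e-01] th(by yaw) 1.508 lead 2.85 r 45.65 Ft 9.18 Fr -1.87 Fz -1.34 w 25.6 cmd-meas [ 0.47 -5.21  1.08  0.23]
```

>>> play_rows --pt "0.7 0.02 -0.1 0.02 1.2" --pt "0.7 0.04 -0.19 0.04 2.3" --pt "0.7 0.06 -0.28 0.05 3.5" --pt "0.7 0.06 -0.28 0.05 3.5" --pt "0.7 0.06 -0.28 0.05 3.5"

```text
clock: 27.2
eef_pos: [436.5, -147.3, 99.1]
tool_rot: [3.132, -0.003, 0.036]
force: [-2.1, -9.9, -0.9]
width: 25.5
gripper_force: 4.8
```

```bash
python3 - <<'E'
from v import *
feel(3)
E
```

```text
t 27.2 tcp [ 4.3647e+02 -1.4734e+02  9.9140e+01  4.0000e-02] th(by yaw) 1.569 lead 2.91 r 45.67 Ft 9.78 Fr -2.42 Fz -0.86 w 25.5 cmd-meas [ 0.51 -8.07  1.61  0.29]
```

>>> play_rows --pt "0.7 0.03 -0.12 0.02 1.5" --pt "0.7 0.05 -0.24 0.04 3" --pt "0.7 0.08 -0.36 0.06 4.6" --pt "0.7 0.08 -0.36 0.06 4.6" --pt "0.7 0.08 -0.36 0.06 4.6"

```text
clock: 27.7
eef_pos: [436.8, -144.2, 98.6]
tool_rot: [3.132, -0.003, -0.044]
force: [-3.0, -10.3, 1.2]
width: 25.4
gripper_force: 5.4
```

```bash
python3 - <<'E'
from v import *
feel(3)
E
```

```text
t 27.7 tcp [ 4.3676e+02 -1.4424e+02  9.8620e+01 -4.0000e-02] th(by yaw) 1.65 lead 2.32 r 45.60 Ft 10.41 Fr -2.52 Fz 1.21 w 25.4 cmd-meas [  0.22 -11.17   2.12   0.37]
```

>>> play_rows --pt "0.7 0.02 -0.07 0.01 0.5" --pt "0.7 0.03 -0.14 0.02 1" --pt "0.7 0.04 -0.2 0.02 1.5" --pt "0.7 0.04 -0.2 0.02 1.5" --pt "0.7 0.04 -0.2 0.02 1.5"

```text
clock: 28.2
eef_pos: [437.0, -143.3, 98.5]
tool_rot: [3.13, -0.004, -0.071]
force: [-3.1, -13.4, 0.1]
width: 25.9
gripper_force: 6.4
```

```bash
python3 - <<'E'
from v import *
feel(3)
E
```

```text
t 28.2 tcp [ 4.3698e+02 -1.4329e+02  9.8540e+01 -7.0000e-02] th(by yaw) 1.677 lead 2.06 r 45.49 Ft 13.59 Fr -2.11 Fz 0.09 w 25.9 cmd-meas [-1.000e-02 -1.213e+01  2.210e+00  4.000e-01]
```

```bash
cat >> v.py <<'E'
def leave(i,j,a,lag,n):
    s,p=cur(); f=p[3]-FL[i]; t=np.array([np.sin(f),-np.cos(f)]); c=p.copy(); c[:2]+=lag*t; c[2]+=.3; save(c)
    d=p[:2]-stud(i); b=p.copy(); b[:2]-=(3.5)*t; u=b.copy(); u[2]+=52; m=pose(j,a,0,45)
    L=[b,b,u,u]+[u+(m-u)*k/n for k in range(1,n+1)]+[m]*3
    for k in range(0,len(L),10): rows(L[k:k+10])
E
python3 - <<'E'
from v import *
leave(3,2,.927,7,17)
E
```

```text
[[0.7, -0.0, 1.05, 0.03, -0.0], [0.7, -0.0, 1.05, 0.03, -0.0], [0.7, -0.0, 1.05, -5.17, -0.0], [0.7, -0.0, 1.05, -5.17, -0.0], [0.7, 0.03, 0.26, -5.16, -7.8], [0.7, 0.07, -0.53, -5.15, -15.6], [0.7, 0.1, -1.31, -5.14, -23.5], [0.7, 0.13, -2.1, -5.12, -31.3], [0.7, 0.17, -2.89, -5.11, -39.1], [0.7, 0.2, -3.68, -5.1, -46.9]]
[[0.7, 0.6, -0.51, 0.01, -7.8], [0.7, 1.2, -1.03, 0.02, -15.7], [0.7, 1.79, -1.54, 0.03, -23.5], [0.7, 2.39, -2.05, 0.04, -31.3], [0.7, 2.99, -2.57, 0.06, -39.1], [0.7, 3.59, -3.08, 0.07, -47.0], [0.7, 4.19, -3.6, 0.08, -54.8], [0.7, 4.78, -4.11, 0.09, -62.6], [0.7, 5.38, -4.62, 0.1, -70.4], [0.7, 5.98, -5.14, 0.11, -78.2]]
[[0.7, 0.62, 0.48, 0.02, -7.9], [0.7, 0.62, 0.48, 0.02, -7.9], [0.7, 0.62, 0.48, 0.02, -7.9], [0.7, 0.62, 0.48, 0.02, -7.9]]
```

>>> play_rows --pt "0.7 0 1.05 0.03 0" --pt "0.7 0 1.05 0.03 0" --pt "0.7 0 1.05 -5.17 0" --pt "0.7 0 1.05 -5.17 0" --pt "0.7 0.03 0.26 -5.16 -7.8" --pt "0.7 0.07 -0.53 -5.15 -15.6" --pt "0.7 0.1 -1.31 -5.14 -23.5" --pt "0.7 0.13 -2.1 -5.12 -31.3" --pt "0.7 0.17 -2.89 -5.11 -39.1" --pt "0.7 0.2 -3.68 -5.1 -46.9"

```text
clock: 29.2
eef_pos: [441.6, -98.7, 148.0]
tool_rot: [-3.14, -0.001, 0.76]
force: [0.3, -0.6, -0.4]
width: 25.1
gripper_force: 0.0
```

>>> play_rows --pt "0.7 0.6 -0.51 0.01 -7.8" --pt "0.7 1.2 -1.03 0.02 -15.7" --pt "0.7 1.79 -1.54 0.03 -23.5" --pt "0.7 2.39 -2.05 0.04 -31.3" --pt "0.7 2.99 -2.57 0.06 -39.1" --pt "0.7 3.59 -3.08 0.07 -47.0" --pt "0.7 4.19 -3.6 0.08 -54.8" --pt "0.7 4.78 -4.11 0.09 -62.6" --pt "0.7 5.38 -4.62 0.1 -70.4" --pt "0.7 5.98 -5.14 0.11 -78.2"

```text
clock: 30.2
eef_pos: [449.7, -20.6, 147.0]
tool_rot: [3.141, -0.001, 2.124]
force: [0.5, -0.1, -0.1]
width: 25.4
gripper_force: 0.0
```

>>> play_rows --pt "0.7 0.62 0.48 0.02 -7.9" --pt "0.7 0.62 0.48 0.02 -7.9" --pt "0.7 0.62 0.48 0.02 -7.9" --pt "0.7 0.62 0.48 0.02 -7.9"

```text
clock: 30.6
eef_pos: [450.7, -14.4, 146.7]
tool_rot: [-3.141, -0.0, 2.253]
force: [-0.4, 0.4, -0.1]
width: 25.8
gripper_force: 0.0
```

```bash
python3 - <<'E'
from v import *
feel(2); look(2,'w7'); go(2,.92,1.3)
E
```

```text
t 30.6 tcp [450.74 -14.37 146.68   2.25] th(by yaw) 0.923 lead -1.27 r 45.16 Ft 0.08 Fr -0.58 Fz -0.15 w 25.8 cmd-meas [ 1.24  0.76  1.86 -0.  ]
2 0.59 [307.3, 211.7, 335.0, 287.5] th mid 0.918 med 0.916 r 45.4 ztop 111.7
[[0.7, -0.01, 0.12, 1.84, -0.1], [0.7, -0.01, 0.12, 4.04, -0.1], [0.7, -0.01, 0.12, 4.34, -0.1], [0.7, -0.01, 0.22, 4.34, -0.1], [0.7, -0.02, 0.69, 4.37, 2.1], [0.7, -0.1, 1.23, 4.43, 6.4], [0.7, -0.27, 1.83, 4.51, 11.9], [0.7, -0.45, 2.23, 4.58, 17.3], [0.7, -0.62, 2.53, 4.64, 21.7], [0.7, -0.62, 2.53, 4.64, 21.7]]
```

>>> play_rows --pt "0.7 -0.01 0.12 1.84 -0.1" --pt "0.7 -0.01 0.12 4.04 -0.1" --pt "0.7 -0.01 0.12 4.34 -0.1" --pt "0.7 -0.01 0.22 4.34 -0.1" --pt "0.7 -0.02 0.69 4.37 2.1" --pt "0.7 -0.1 1.23 4.43 6.4" --pt "0.7 -0.27 1.83 4.51 11.9" --pt "0.7 -0.45 2.23 4.58 17.3" --pt "0.7 -0.62 2.53 4.64 21.7" --pt "0.7 -0.62 2.53 4.64 21.7"

```text
clock: 31.7
eef_pos: [472.5, -3.5, 100.4]
tool_rot: [-3.138, -0.001, 1.873]
force: [-3.8, -2.8, -1.2]
width: 26.0
gripper_force: 2.1
```

```bash
python3 - <<'E'
from v import *
feel(2)
E
```

```text
t 31.7 tcp [472.54  -3.54 100.35   1.87] th(by yaw) 1.303 lead 6.11 r 45.31 Ft 4.45 Fr 1.56 Fz -1.19 w 26.0 cmd-meas [1.78 0.24 0.28 0.  ]
```

>>> play_rows --pt "0.7 -0.03 0.15 0.03 1.9" --pt "0.7 -0.06 0.3 0.05 3.8" --pt "0.7 -0.1 0.45 0.08 5.7" --pt "0.7 -0.1 0.45 0.08 5.7" --pt "0.7 -0.1 0.45 0.08 5.7"

```text
clock: 32.2
eef_pos: [475.1, -3.5, 99.7]
tool_rot: [-3.134, -0.001, 1.775]
force: [-7.2, -3.8, 1.6]
width: 25.4
gripper_force: 4.2
```

```bash
python3 - <<'E'
from v import *
feel(2)
E
```

```text
t 32.2 tcp [475.05  -3.53  99.67   1.78] th(by yaw) 1.401 lead 4.10 r 45.19 Ft 7.82 Fr 2.27 Fz 1.56 w 25.4 cmd-meas [-0.74  0.23  0.97  0.1 ]
```

>>> play_rows --pt "0.7 -0.02 0.1 0.02 1" --pt "0.7 -0.04 0.18 0.03 2" --pt "0.7 -0.05 0.25 0.05 3" --pt "0.7 -0.05 0.25 0.05 3" --pt "0.7 -0.05 0.25 0.05 3"

```text
clock: 32.7
eef_pos: [476.5, -3.5, 99.2]
tool_rot: [-3.132, -0.002, 1.723]
force: [-9.8, -3.8, 5.2]
width: 25.5
gripper_force: 5.3
```

```bash
python3 - <<'E'
from v import *
feel(2)
E
```

```text
t 32.7 tcp [476.45  -3.51  99.18   1.72] th(by yaw) 1.453 lead 3.11 r 45.15 Ft 10.22 Fr 2.30 Fz 5.20 w 25.5 cmd-meas [-2.14  0.21  1.45  0.15]
```

>>> play_rows --pt "0.7 -0.01 0.07 0 0.5" --pt "0.7 -0.02 0.14 0 1" --pt "0.7 -0.03 0.2 0 1.3" --pt "0.7 -0.03 0.2 0 1.3" --pt "0.7 -0.03 0.2 0 1.3"

```text
clock: 33.2
eef_pos: [477.5, -3.5, 99.0]
tool_rot: [-3.13, -0.002, 1.7]
force: [-10.9, -4.7, 6.0]
width: 25.8
gripper_force: 6.0
```

```bash
python3 - <<'E'
from v import *
feel(2)
E
```

```text
t 33.2 tcp [477.48  -3.46  99.03   1.7 ] th(by yaw) 1.476 lead 3.10 r 45.13 Ft 11.45 Fr 3.20 Fz 5.95 w 25.8 cmd-meas [-3.16  0.16  1.6   0.18]
```

>>> play_rows --pt "0.7 -0.01 0.08 0 0.4" --pt "0.7 -0.02 0.16 0 0.8" --pt "0.7 -0.03 0.24 -0.02 1.2" --pt "0.7 -0.03 0.24 -0.02 1.2" --pt "0.7 -0.03 0.24 -0.02 1.2"

```text
clock: 33.7
eef_pos: [478.7, -3.4, 99.0]
tool_rot: [-3.128, -0.002, 1.679]
force: [-13.6, -5.0, 6.3]
width: 25.5
gripper_force: 6.8
```

```bash
python3 - <<'E'
from v import *
feel(2)
leave(2,4,.905,7.5,8)
E
```

```text
t 33.7 tcp [478.67  -3.36  98.95   1.68] th(by yaw) 1.497 lead 3.36 r 45.15 Ft 14.04 Fr 3.51 Fz 6.28 w 25.5 cmd-meas [-4.35  0.06  1.68  0.2 ]
[[0.7, -0.0, -1.1, 0.03, -0.0], [0.7, -0.0, -1.1, 0.03, -0.0], [0.7, -0.0, -1.1, -5.17, -0.0], [0.7, -0.0, -1.1, -5.17, -0.0], [0.7, -2.39, 0.35, -5.14, -4.2], [0.7, -4.77, 1.8, -5.12, -8.5], [0.7, -7.16, 3.25, -5.09, -12.7], [0.7, -9.55, 4.7, -5.06, -17.0], [0.7, -11.93, 6.15, -5.03, -21.2], [0.7, -14.32, 7.61, -5.01, -25.5]]
[[0.7, -2.77, 0.28, 0.03, -4.2], [0.7, -5.55, 0.56, 0.06, -8.5], [0.7, -5.55, 0.56, 0.06, -8.5], [0.7, -5.55, 0.56, 0.06, -8.5], [0.7, -5.55, 0.56, 0.06, -8.5]]
```

>>> play_rows --pt "0.7 0 -1.1 0.03 0" --pt "0.7 0 -1.1 0.03 0" --pt "0.7 0 -1.1 -5.17 0" --pt "0.7 0 -1.1 -5.17 0" --pt "0.7 -2.39 0.35 -5.14 -4.2" --pt "0.7 -4.77 1.8 -5.12 -8.5" --pt "0.7 -7.16 3.25 -5.09 -12.7" --pt "0.7 -9.55 4.7 -5.06 -17.0" --pt "0.7 -11.93 6.15 -5.03 -21.2" --pt "0.7 -14.32 7.61 -5.01 -25.5"

```text
clock: 34.7
eef_pos: [579.8, -137.0, 150.1]
tool_rot: [3.139, 0.002, 2.13]
force: [-0.1, -0.3, -0.6]
width: 25.4
gripper_force: 0.0
```

>>> play_rows --pt "0.7 -2.77 0.28 0.03 -4.2" --pt "0.7 -5.55 0.56 0.06 -8.5" --pt "0.7 -5.55 0.56 0.06 -8.5" --pt "0.7 -5.55 0.56 0.06 -8.5" --pt "0.7 -5.55 0.56 0.06 -8.5"

```text
clock: 35.2
eef_pos: [611.6, -179.1, 148.8]
tool_rot: [3.141, -0.001, 2.276]
force: [-0.2, 0.4, -0.4]
width: 25.8
gripper_force: 0.0
```

```bash
python3 - <<'E'
from v import *
feel(4); look(4,'w8'); go(4,.905,1.3)
E
```

```text
t 35.2 tcp [ 611.65 -179.12  148.77    2.28] th(by yaw) 0.901 lead -1.36 r 43.86 Ft 0.09 Fr 0.39 Fz -0.41 w 25.8 cmd-meas [-0.47 -1.85 -0.01 -0.  ]
4 0.57 [305.4, 135.7, 336.3, 252.0] th mid 0.871 med 0.885 r 28.0 ztop 111.5
[[0.7, -0.13, -0.15, 2.04, 0.3], [0.7, -0.13, -0.15, 4.24, 0.3], [0.7, -0.13, -0.15, 4.54, 0.3], [0.7, -0.13, -0.25, 4.54, 0.3], [0.7, -0.11, -0.73, 4.58, 2.5], [0.7, -0.02, -1.28, 4.64, 7.1], [0.7, 0.16, -1.9, 4.72, 12.7], [0.7, 0.35, -2.3, 4.8, 18.4], [0.7, 0.54, -2.61, 4.86, 22.9], [0.7, 0.54, -2.61, 4.86, 22.9]]
```

>>> play_rows --pt "0.7 -0.13 -0.15 2.04 0.3" --pt "0.7 -0.13 -0.15 4.24 0.3" --pt "0.7 -0.13 -0.15 4.54 0.3" --pt "0.7 -0.13 -0.25 4.54 0.3" --pt "0.7 -0.11 -0.73 4.58 2.5" --pt "0.7 -0.02 -1.28 4.64 7.1" --pt "0.7 0.16 -1.9 4.72 12.7" --pt "0.7 0.35 -2.3 4.8 18.4" --pt "0.7 0.5 -2.54 4.86 22" --pt "0.7 0.5 -2.54 4.86 22"

```text
clock: 36.3
eef_pos: [591.0, -192.6, 101.2]
tool_rot: [3.137, 0.002, 1.89]
force: [5.1, 2.2, -2.9]
width: 25.5
gripper_force: 2.4
```

```bash
python3 - <<'E'
from v import *
feel(4)
E
```

```text
t 36.3 tcp [ 591.04 -192.64  101.24    1.89] th(by yaw) 1.286 lead 6.07 r 46.50 Ft 5.50 Fr 0.48 Fz -2.86 w 25.5 cmd-meas [-2.91  0.78 -0.63 -0.01]
```

>>> play_rows --pt "0.7 0.03 -0.13 0.03 1.7" --pt "0.7 0.06 -0.27 0.05 3.4" --pt "0.7 0.09 -0.4 0.07 5.1" --pt "0.7 0.09 -0.4 0.07 5.1" --pt "0.7 0.09 -0.4 0.07 5.1"

```text
clock: 36.8
eef_pos: [586.1, -193.8, 100.1]
tool_rot: [3.139, 0.001, 1.803]
force: [3.9, 0.1, -0.6]
width: 26.0
gripper_force: 2.3
```

```bash
python3 - <<'E'
from v import *
feel(4)
E
```

```text
t 36.8 tcp [ 586.08 -193.77  100.08    1.8 ] th(by yaw) 1.373 lead 7.08 r 46.81 Ft 3.88 Fr -0.77 Fz -0.64 w 26.0 cmd-meas [2.05 1.91 0.52 0.07]
```

>>> play_rows --pt "0.7 0.03 -0.15 0.03 1.9" --pt "0.7 0.06 -0.3 0.05 3.8" --pt "0.7 0.1 -0.45 0.08 5.7" --pt "0.7 0.1 -0.45 0.08 5.7" --pt "0.7 0.1 -0.45 0.08 5.7"

```text
clock: 37.3
eef_pos: [580.3, -194.3, 98.8]
tool_rot: [3.141, 0.001, 1.703]
force: [3.8, -0.7, 2.4]
width: 25.4
gripper_force: 1.8
```

```bash
python3 - <<'E'
from v import *
feel(4)
E
```

```text
t 37.3 tcp [ 580.26 -194.3    98.81    1.7 ] th(by yaw) 1.474 lead 8.19 r 47.04 Ft 3.72 Fr -1.16 Fz 2.37 w 25.4 cmd-meas [7.87 2.44 1.79 0.17]
```

>>> play_rows --pt "0.7 0.04 -0.15 0.03 2.2" --pt "0.7 0.08 -0.3 0.05 4.4" --pt "0.7 0.13 -0.45 0.07 6.6" --pt "0.7 0.13 -0.45 0.07 6.6" --pt "0.7 0.13 -0.45 0.07 6.6"

```text
clock: 37.8
eef_pos: [575.4, -193.4, 97.8]
tool_rot: [-3.141, 0.001, 1.587]
force: [3.5, -2.7, 2.3]
width: 25.8
gripper_force: 1.9
```

```bash
python3 - <<'E'
from v import *
feel(4)
E
```

```text
t 37.8 tcp [ 575.39 -193.4    97.8     1.59] th(by yaw) 1.589 lead 7.58 r 46.69 Ft 3.44 Fr -2.71 Fz 2.32 w 25.8 cmd-meas [12.74  1.54  2.8   0.29]
```

>>> play_rows --pt "0.7 0.05 -0.18 0.03 2.4" --pt "0.7 0.1 -0.36 0.06 4.8" --pt "0.7 0.15 -0.54 0.08 7.2" --pt "0.7 0.15 -0.54 0.08 7.2" --pt "0.7 0.15 -0.54 0.08 7.2"

```text
clock: 38.3
eef_pos: [569.9, -192.0, 96.9]
tool_rot: [-3.141, 0.001, 1.462]
force: [3.6, -2.8, 1.0]
width: 25.7
gripper_force: 1.9
```

```bash
python3 - <<'E'
from v import *
feel(4)
E
```

```text
t 38.3 tcp [ 569.93 -192.03   96.94    1.46] th(by yaw) 1.715 lead 7.25 r 46.50 Ft 3.92 Fr -2.41 Fz 0.97 w 25.7 cmd-meas [18.21  0.16  3.66  0.41]
```

>>> play_rows --pt "0.7 0.05 -0.18 0.03 2.3" --pt "0.7 0.1 -0.35 0.06 4.6" --pt "0.7 0.14 -0.52 0.09 6.9" --pt "0.7 0.14 -0.52 0.09 6.9" --pt "0.7 0.14 -0.52 0.09 6.9"

```text
clock: 38.8
eef_pos: [566.1, -190.4, 96.4]
tool_rot: [3.139, 0.001, 1.341]
force: [5.9, -4.8, 2.7]
width: 25.9
gripper_force: 3.0
```

```bash
python3 - <<'E'
from v import *
feel(4)
E
```

```text
t 38.8 tcp [ 566.12 -190.39   96.39    1.34] th(by yaw) 1.835 lead 5.69 r 46.31 Ft 6.88 Fr -3.29 Fz 2.68 w 25.9 cmd-meas [22.01 -1.48  4.21  0.54]
```

>>> play_rows --pt "0.7 0.02 -0.13 0 0.7" --pt "0.7 0.04 -0.26 0 1.4" --pt "0.7 0.06 -0.38 0.02 2.2" --pt "0.7 0.06 -0.38 0.02 2.2" --pt "0.7 0.06 -0.38 0.02 2.2"

```text
clock: 39.3
eef_pos: [564.2, -189.6, 96.4]
tool_rot: [3.136, 0.002, 1.303]
force: [7.3, -4.7, -1.1]
width: 25.2
gripper_force: 4.7
```

```bash
python3 - <<'E'
from v import *
feel(4)
E
```

```text
t 39.3 tcp [ 564.2  -189.56   96.44    1.3 ] th(by yaw) 1.874 lead 5.98 r 46.20 Ft 8.34 Fr -2.62 Fz -1.13 w 25.2 cmd-meas [23.94 -2.3   4.16  0.57]
```

>>> play_rows --pt "0.7 0.02 -0.13 0 0.6" --pt "0.7 0.04 -0.26 0 1.2" --pt "0.7 0.05 -0.35 0 1.8" --pt "0.7 0.05 -0.35 0 1.8" --pt "0.7 0.05 -0.35 0 1.8" --pt "0.7 0.05 -0.35 0 1.8"

```text
clock: 39.9
eef_pos: [562.3, -188.8, 96.5]
tool_rot: [3.133, 0.002, 1.272]
force: [10.6, -4.7, -3.0]
width: 25.6
gripper_force: 6.3
```

```bash
python3 - <<'E'
from v import *
feel(4)
E
```

```text
t 39.9 tcp [ 562.35 -188.76   96.54    1.27] th(by yaw) 1.905 lead 6.53 r 46.15 Ft 11.48 Fr -1.42 Fz -3.05 w 25.6 cmd-meas [25.79 -3.1   4.06  0.61]
```

>>> play_rows --pt "0.7 0.01 -0.08 0 0.4" --pt "0.7 0.02 -0.15 0 0.7" --pt "0.7 0.03 -0.22 0 1" --pt "0.7 0.03 -0.22 0 1" --pt "0.7 0.03 -0.22 0 1"

```text
clock: 40.4
eef_pos: [561.2, -188.2, 96.6]
tool_rot: [3.131, 0.002, 1.254]
force: [13.8, -6.9, -5.6]
width: 25.7
gripper_force: 7.3
```

>>> play_rows --pt "0.7 0 1.1 0 0" --pt "0.7 0 1.1 0 0" --pt "0.7 0 1.1 -5 0" --pt "0.7 0 1.1 -10 0" --pt "0.7 0 1.1 -15 0" --pt "0.7 0 1.1 -15 0" --pt "0.7 0 1.1 -15 0"

```text
clock: 41.1
eef_pos: [565.3, -188.0, 246.1]
tool_rot: [-3.139, -0.002, 1.255]
force: [0.6, 0.0, -1.0]
width: 25.8
gripper_force: 0.0
```

```bash
python3 - <<'E'
from p import *
s,p=cur(); print(s['clock'],p.round(1),s['force'].round(1))
for n in ['top','side']:
    im,d=ctrl.get_image(n); c,E=T(n)
    v,u=np.nonzero(d>0); q=world(c,E,u,v,d[v,u])
    l=(q[:,:2]-C)@np.array([[np.cos(Y),-np.sin(Y)],[np.sin(Y),np.cos(Y)]])
    k=(abs(l)<66).all(1)&(np.hypot(*l.T)>35)&(abs(q[:,2]-50)<9)
    for _ in range(3):
        A=np.c_[l[k]/60,np.ones(k.sum())]; f=np.linalg.lstsq(A,q[k,2],rcond=None)[0]; r=abs(q[:,2]-np.c_[l/60,np.ones(len(l))]@f); k&=r<3
    print(n,k.sum(),f.round(2))
E
```

```text
41.1 [ 565.3 -188.   246.1    1.3] [ 0.6  0.  -1. ]
top 265 [-0.5  -0.66 45.36]
side 643 [-0.2   0.06 46.66]
```

```bash
python3 -c "
from cell import ctrl
print(ctrl.finish_job())"
```

```text
the job is handed in; nothing more can be done
None
```

The cover is down on the metal and level (top face measured at about 46 mm), all four cranks were turned crosswise (1-3-2-4) twice, ending firm at about 13 to 15 N each, the arm was lifted clear, and the job is handed in; I didn't take a last look at the things round about.

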